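Dry-fit carved foam ornaments on their traced backing panels

TASK

Dry-fit the four carved foam ornaments before gluing: lay each one flat and face up, centred inside the outline traced for it on one of the plywood panels and turned to match the drawing (the rosette may lie at any turn). The two scrolls are a mirror-image pair, so give each the outline of its own hand. Set the carvings down rather than dropping them, and leave the plaster finial and the glue jar standing where they are.

Things in the scene. Friction and masses are not known exactly. Their poses are not given: they have to be found in the camera images.
- scroll_s: cream rigid foam scroll lying flat, 132 x 68 mm, 35 g: a bar along x, 20 mm wide, 26 high, with a round volute 44 mm across, 30 high, at each end, centred at x,y = (+44, -12) and (-44, +12) mm. From above, bar level: right volute below the bar, left one above. Grip the bar across y at its middle (free for 22 mm each way along x). Same after a half turn. Origin: centre of underside, z up.
- scroll_z: cream rigid foam scroll lying flat, 132 x 68 mm, 35 g: a bar along x, 20 mm wide, 26 high, with a round volute 44 mm across, 30 high, at each end, centred at x,y = (+44, +12) and (-44, -12) mm. From above, bar level: right volute above the bar, left one below. Grip the bar across y at its middle (free for 22 mm each way along x). Same after a half turn. Origin: centre of underside, z up.
- leaf: rigid cream foam carving of a leaf lying flat: a pointed almond 132 mm long (x) and 48 mm wide (y) at the middle, upright sides 24 mm high, a low roof up to a midrib 32 mm high. Grip across y at the middle. Outline the same after a half turn. About 32 g. Origin: centre of its underside, z up.
- rosette: rigid cream foam carving of an eight-petalled rosette lying flat: petals 79 mm across and 16 mm high, with a round boss 32 mm across standing up in the centre, its top 36 mm above the underside. Grip the boss. About 35 g. Origin: centre of its underside, z up.
- panel_scroll_s: plywood backing panel, 156 mm (x) by 96 mm (y), 4 mm thick, taped to the bench (does not move), bearing a black traced outline of scroll_s, drawn about 4 mm larger all round. Origin: centre of its underside, under the centre of the outline; its top is 4 mm above the origin; x along the panel's long side, along the drawn bar, volutes on the same sides as in scroll_s.
- panel_scroll_z: plywood backing panel, 156 mm (x) by 96 mm (y), 4 mm thick, taped to the bench (does not move), bearing a black traced outline of scroll_z, drawn about 4 mm larger all round. Origin: centre of its underside, under the centre of the outline; its top is 4 mm above the origin; x along the panel's long side, along the drawn bar, volutes on the same sides as in scroll_z.
- panel_leaf: plywood backing panel, 156 mm (x) by 96 mm (y), 4 mm thick, taped to the bench (does not move), bearing a black traced outline of the leaf, drawn about 4 mm larger all round. Origin: centre of its underside, under the centre of the outline; its top is 4 mm above the origin; x along the panel's long side and along the drawn leaf.
- panel_rosette: plywood backing panel, 156 mm (x) by 96 mm (y), 4 mm thick, taped to the bench (does not move), bearing a black traced outline of the rosette (eight lobes; the rosette may lie at any turn), drawn about 4 mm larger all round. Origin: centre of its underside, under the centre of the outline; its top is 4 mm above the origin; x along the panel's long side.
- finial: white plaster finial, turned, 62 mm across the foot and 83 mm high, standing loose on the bench: to be left alone. Origin: centre of its foot.
- glue_jar: white plastic glue jar with a black cap and paper label, 62 mm across and 70 mm high, standing loose on the bench: to be left alone. Origin: centre of its foot. The other tools and boxes stand outside the area where the listed things lie.
Not all that is in view belongs to the job. What is shaped like the leaf but red is not meant.

How it is judged:
By the outcome, as a careful person would: the job done as asked, in the order asked, and still so for the second after the job is handed in, with the robot touching nothing.
It also fails if it takes over 120 s, if anything falls off the work surface, if the arm or the gripper's body presses on something with over 40 N, if the wrist force passes 120 N, or if a joint passes its speed limit or range.

ROBOT

A 7-joint arm with a two-finger parallel gripper is mounted at the origin on the work surface. World frame = base frame: x ahead of the robot, y to its left, z up, the work surface at z = 0. Lengths are in m, angles in rad, forces in N, time in s.
With the tool pointing down it reaches from about 0.35 to 0.9 m from the base axis. Payload 19.9 kg.
Tool frame: the origin (TCP) lies at the very end of the fingers, on their centre line; the grasp point (between the pads) lies 19 mm behind it; z points along the fingers, y is the line along which they close (so a half turn about z gives the same grasp; the last joint's range is limited). The gripper opens to 94 mm and grips with 3 to 60 N. Pads are 16 mm wide; open, the fingers measure 119 mm over their backs; the gripper's body (75 mm by 177 mm) begins 78 mm behind the grasp point.
Start: joints at [1.26, 0.417, -0.01, 1.614, 0.005, 1.111, -0.053], TCP at [0.167, -0.602, 0.205] pointing down, gripper open.
Joint ranges: [-2.81, 2.81], [-0.39, 2.02], [-1.27, 1.25], [0.06, 2.57], [-1.19, 4.33], [0.19, 2], [-2.82, 2.82]. Speed limits (rad/s): [1.89, 1.89, 2.39, 2.39, 3.01, 3.01, 3.01].

INTERFACE

Orientations are given as a unit quaternion [x, y, z, w].
In Python, from rig import read_state, imaging, job_done gives the robot as it stands. The module is installed in compiled form; this text tells all that it offers.
- The arm moves only by the tool servo_tool, never from a script. Its argument "increments" is a list of rows, each an object of numbers: "rx", "ry", "rz": the turn, a rotation vector about the tool's x, y, z in rad; "tx", "ty", "tz": the shift along the tool's x, y, z in cm; "jaw": the finger opening in cm, from 0 to 9.4. In form: [{"rx": .., "ry": .., "rz": .., "tx": .., "ty": .., "tz": .., "jaw": ..}, ...]. A call has 1 to 5 rows; each row shifts and turns the commanded pose from where the row before left it, along the tool's axes as they then stand; what a row does not reach is not made up. A row lasts 1/12 s, in which the tool goes at most 41.7 mm and 7.16 degrees, less where a joint would pass 70% of its speed; a pose out of reach is approached as far as the arm can. A call is refused whole if a number of a shift passes 4.17 or a number of a turn 0.125, either way. A call with a gripper value outside its range is refused whole. The fingers move at their own pace and stop on an object; the grip force is fixed at half the most. Time passes only in rows, so rows that do not move let the fingers close. It gives the time, the measured TCP pose, the force, the opening and the grip force at its end, in the units of the state.
- read_state(): the state, without advancing time (a new reading comes with each control period).
- imaging.capture(name): name is "side" or "top" or "wrist"; returns the picture (384x512x3 uint8, blue, green, red); there is no depth.
- imaging.camera_params(name): a dict with "fx", "fy", "cx", "cy" (pixels), "dist" ([k1, k2, p1, p2, k3] as OpenCV has them; the pictures are not rectified), "world_from_camera" (4x4, takes a point from camera to world coordinates); the wrist camera has in their place "tool_from_camera" (4x4, takes a point from camera to tool coordinates, whose origin is the TCP and whose axes are the flange's). Camera axes: x right, y down, z forward; pixel columns grow to the right and rows downward; lengths in m; the calibration is good to about 2 mm. A picture is of the moment at which its call begins: read the wrist's pose just before it. camera_params takes no time and is no camera call.
- job_done(): hands the job in; it is judged then, once.
The state is a dict: "t": time; "q": joint angles; "qvel": joint speeds; "joint_efforts": joint torques, N m; "tool_pos": TCP position; "orientation": TCP orientation; "force": force on the tool from outside, world axes, zero at the start; "torque": the same for the moment, N m; "gripper_width": finger opening in m; "grasp_force": force on a finger pad.
Only numpy, scipy, OpenCV 4.12 (cv2) and the standard library are available. Lean on these libraries where they do the work, as an engineer would, in place of code of your own. Each camera call takes 0.05 s, during which the arm holds its last target. There are 200 camera calls.

## Working session

There is one attempt and no reset: what is moved stays moved. The work goes in short steps, Python scripts to look and compute and a tool call to move; the robot and the scene stay as the last step left them, time stands still between calls to the robot, and variables do not carry over. Pictures are saved under pics/ and viewed, at most 14 in all, crops included, and the job is handed in when it is done.

Besides the shell and the picture viewer there is one more tool, called after "Emit:" as name([rows], argument=value, ...), one row to a line, values as JSON. servo_tool: Moves the arm, as the interface text tells. Its arguments: {"type":"object","properties":{"increments":{"type":"array"}},"required":["increments"]}

```bash
mkdir -p pics
python3 - <<'E'
from rig import read_state, imaging
import cv2, numpy as np
s=read_state(); print({k:np.round(v,3).tolist() for k,v in s.items()})
for n in ("top","side"):
    im=imaging.capture(n); cv2.imwrite(f"pics/{n}0.png",im)
    cv2.imwrite(f"pics/{n}0b.png",cv2.resize(im,(800,600),interpolation=cv2.INTER_CUBIC))
for n in ("top","side","wrist"):
    p=imaging.camera_params(n); print(n,{k:np.round(v,3).tolist() for k,v in p.items()})
E
```

```text
{'t': 0.0, 'q': [1.26, 0.418, -0.01, 1.614, 0.005, 1.111, -0.053], 'qvel': [-0.001, 0.001, -0.0, 0.0, 0.001, 0.0, 0.0], 'joint_efforts': [-0.001, -85.125, 0.639, -42.599, -0.049, 0.019, 0.0], 'tool_pos': [0.166, -0.602, 0.205], 'orientation': [0.991, 0.134, -0.0, -0.001], 'force': [0.115, 0.242, -0.052], 'torque': [-0.014, 0.013, -0.003], 'grasp_force': 0.0, 'gripper_width': 0.094}
top {'fx': 461.748, 'fy': 461.748, 'cx': 254.907, 'cy': 190.886, 'dist': [-0.102, 0.0, 0.0, 0.0, 0.0], 'world_from_camera': [[-0.014, -0.979, 0.203, 0.31], [-1.0, 0.014, -0.002, 0.008], [-0.001, -0.203, -0.979, 1.305], [0.0, 0.0, 0.0, 1.0]]}
side {'fx': 461.642, 'fy': 461.642, 'cx': 259.149, 'cy': 202.192, 'dist': [-0.123, 0.0, 0.0, 0.0, 0.0], 'world_from_camera': [[-0.806, -0.461, 0.37, 0.11], [-0.592, 0.632, -0.5, 0.62], [-0.003, -0.622, -0.783, 0.996], [0.0, 0.0, 0.0, 1.0]]}
wrist {'fx': 288.474, 'fy': 288.474, 'cx': 255.772, 'cy': 192.365, 'dist': [-0.048, 0.0, 0.0, 0.0, 0.0], 'tool_from_camera': [[-0.001, -0.96, -0.28, 0.083], [1.0, -0.001, -0.0, 0.001], [-0.0, -0.28, 0.96, -0.178], [0.0, 0.0, 0.0, 1.0]]}
```

View pics/top0b.png

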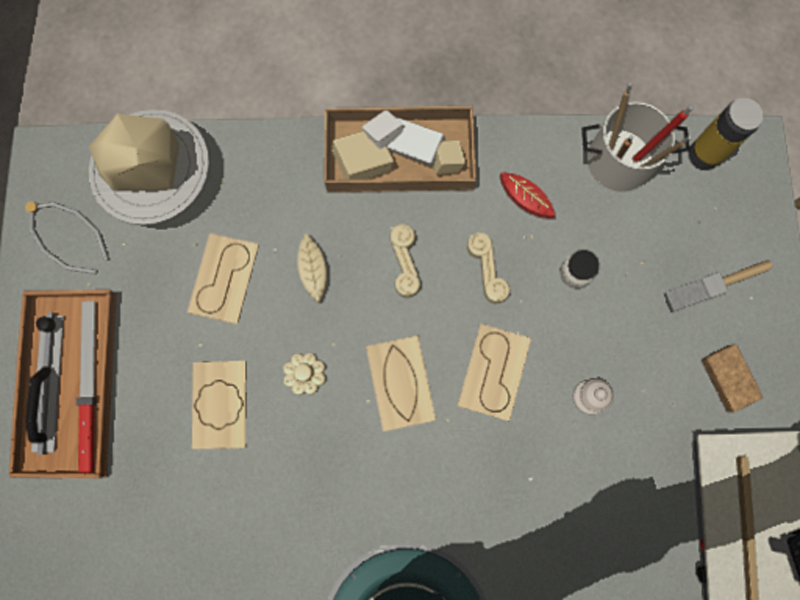

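View pics/side0b.png

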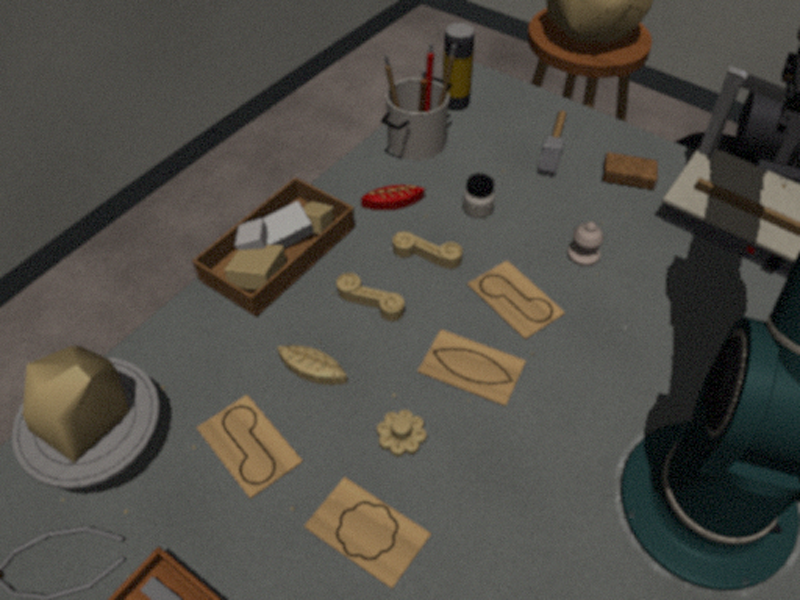

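The top view shows cream pieces at 800x600 pixels: leaf (312,268), scrolls (404,260) and (488,267), and rosette (304,373). The panels are scroll (222,278), rosette (218,404), leaf (400,383) and scroll (495,372). The jar is at (580,268) and the finial at (594,395). 

Possible mix-ups: the red leaf (527,195) for the cream leaf (312,268), the two scrolls for each other, the two scroll panels for each other, and the foam blocks in the tray (360,155), which aren't part of the job. I'll segment and check with a close crop.

```bash
cat > h.py <<'E'
import numpy as np, cv2
from rig import read_state, imaging
from scipy.spatial.transform import Rotation as R
def cam(n, st=None):
    p=imaging.camera_params(n); K=np.array([[p['fx'],0,p['cx']],[0,p['fy'],p['cy']],[0,0,1.]])
    if n=='wrist':
        st=st or read_state(); T=np.eye(4); T[:3,:3]=R.from_quat(st['orientation']).as_matrix(); T[:3,3]=st['tool_pos']
        W=T@np.array(p['tool_from_camera'])
    else: W=np.array(p['world_from_camera'])
    return K,np.array(p['dist'],float),W
def ray(c,px,z):
    K,d,W=c; u=cv2.undistortPoints(np.array(px,float).reshape(-1,1,2),K,d).reshape(-1,2)
    v=np.c_[u,np.ones(len(u))]@W[:3,:3].T; o=W[:3,3]
    return (o+v*((z-o[2])/v[:,2])[:,None])[:,:2]
def proj(c,P):
    K,d,W=c; I=np.linalg.inv(W)
    return cv2.projectPoints(np.array(P,float).reshape(-1,3),cv2.Rodrigues(I[:3,:3])[0],I[:3,3],K,d)[0].reshape(-1,2)
E
python3 - <<'E'
from h import *
im=cv2.imread('pics/top0.png'); c=cam('top')
cr=im[130:280,110:350]; cv2.imwrite('pics/crop1.png',cv2.resize(cr,(800,500),interpolation=cv2.INTER_CUBIC))
hsv=cv2.cvtColor(im,cv2.COLOR_BGR2HSV)
m=((hsv[...,1]>50)&(hsv[...,2]>110)).astype(np.uint8)
n,L,S,C=cv2.connectedComponentsWithStats(m)
for i in range(1,n):
    if S[i,4]>80 and 110<C[i,0]<400 and 120<C[i,1]<300:
        cn,_=cv2.findContours((L==i).astype(np.uint8),0,2); P=ray(c,cn[0],0.004 if S[i,4]>1200 else .015)
        r=cv2.minAreaRect((P*1000).astype(np.float32))
        print(np.round(C[i],1),S[i,4],np.round(ray(c,C[i],.004),3),np.round(r,1) if 0 else r, np.round(hsv[L==i].mean(0)))
E
```

```text
[337.5 123.7] 515 [[ 0.781 -0.244]] ((777.5946044921875, -240.89215087890625), (130.4317626953125, 52.495994567871094), 55.50591278076172) [  4. 151. 170.]
[258.7 166.4] 534 [[ 0.653 -0.007]] ((650.7334594726562, -6.953395843505859), (135.51409912109375, 44.53251266479492), 4.4289164543151855) [ 22.  69. 191.]
[312.2 171. ] 549 [[ 0.637 -0.162]] ((635.3601684570312, -160.02394104003906), (134.9267578125, 47.00345993041992), 18.32613182067871) [ 22.  70. 188.]
[142.4 177.9] 1730 [[0.623 0.333]] ((624.59716796875, 332.6434020996094), (98.56674194335938, 157.20391845703125), 76.64590454101562) [ 20.  78. 196.]
[199.3 171. ] 536 [[0.641 0.166]] ((639.3853759765625, 164.51632690429688), (125.79584503173828, 49.1706657409668), 0.9107601642608643) [ 22.  69. 190.]
[316.1 237.7] 1884 [[ 0.443 -0.165]] ((443.4874572753906, -165.77886962890625), (97.32971954345703, 156.90505981445312), 72.62622833251953) [ 20.  78. 197.]
[256.  244.9] 1915 [[0.425 0.004]] ((425.84661865234375, 4.544975280761719), (157.02200317382812, 97.28610229492188), 10.960640907287598) [ 20.  77. 198.]
[194.6 238. ] 420 [[0.447 0.178]] ((443.49847412109375, 177.39181518554688), (72.36311340332031, 72.8359603881836), 44.778072357177734) [ 23.  64. 191.]
[139.5 258.7] 1879 [[0.39  0.333]] ((390.6632995605469, 332.2298278808594), (157.5575714111328, 96.79771423339844), 2.0542635917663574) [ 20.  78. 199.]
```

View pics/crop1.png

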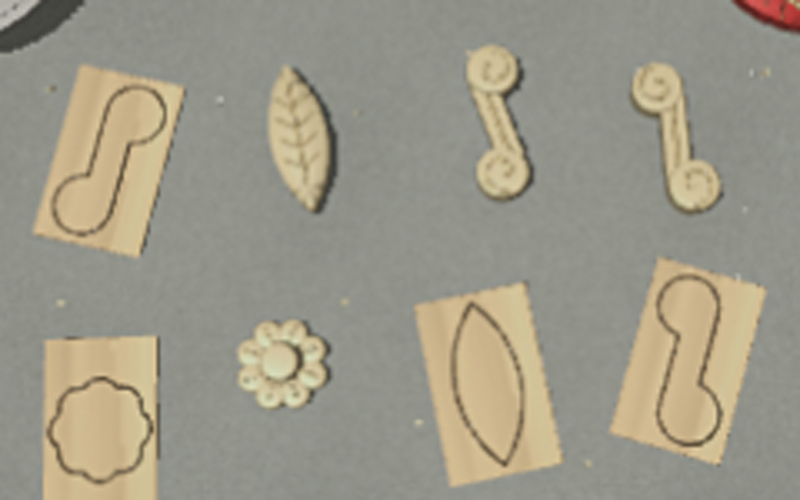

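Segmentation gives panel sizes of about 157 x 97 mm and scrolls about 135 mm long, which match the description. 

Reading the crop with the bar axis turned level:
- **S pair:** the scroll at crop (495,122) has its upper volute to the right of the bar, so it is S. The left panel (108,160) also reads S.
- **Z pair:** the scroll at (675,138) and the right panel (688,360) have it on the left, so both are Z.

Next I'll move the wrist camera overhead to refine these positions.

Emit:
servo_tool([
  {"rz":0.09,"tz":-3},
  {"rz":0.09,"tz":-3},
  {"rz":0.09,"tz":-3},
])

```text
validation failed for argument at $.in...
```

Emit:
servo_tool([
  {"tx":1.8,"ty":-3.1},
  {"tx":1.8,"ty":-3.1},
])

```text
validation failed for argument at $.in...
```

The calls were refused, so I'll give every field in each row.

Emit:
servo_tool([
  {"rx":0,"ry":0,"rz":0.09,"tx":0,"ty":0,"tz":-3,"jaw":9.4},
  {"rx":0,"ry":0,"rz":0.09,"tx":0,"ty":0,"tz":-3,"jaw":9.4},
  {"rx":0,"ry":0,"rz":0.09,"tx":0,"ty":0,"tz":-3,"jaw":9.4},
  {"rx":0,"ry":0,"rz":0,"tx":1.8,"ty":-3.1,"tz":0,"jaw":9.4},
])

```text
t: 0.43
tool_pos: [0.1815, -0.5762, 0.3003]
orientation: [1.0, -0.006, 0.0, 0.004]
force: [0.2, -1.9, 1.2]
gripper_width: 0.094
grasp_force: 0.0
```

Emit:
servo_tool([
  {"rx":0,"ry":0,"rz":0,"tx":1.9,"ty":-3.4,"tz":0,"jaw":9.4},
  {"rx":0,"ry":0,"rz":0,"tx":1.9,"ty":-3.4,"tz":0,"jaw":9.4},
  {"rx":0,"ry":0,"rz":0,"tx":1.9,"ty":-3.4,"tz":0,"jaw":9.4},
  {"rx":0,"ry":0,"rz":0,"tx":1.9,"ty":-3.4,"tz":0,"jaw":9.4},
  {"rx":0,"ry":0,"rz":0,"tx":1.9,"ty":-3.4,"tz":0,"jaw":9.4},
])

```text
t: 0.85
tool_pos: [0.2801, -0.3995, 0.2952]
orientation: [1.0, -0.0, -0.0, -0.0]
force: [-0.3, -0.9, 0.4]
gripper_width: 0.094
grasp_force: 0.0
```

Emit:
servo_tool([
  {"rx":0,"ry":0,"rz":0,"tx":1.9,"ty":-3.4,"tz":0,"jaw":9.4},
  {"rx":0,"ry":0,"rz":0,"tx":1.9,"ty":-3.4,"tz":0,"jaw":9.4},
  {"rx":0,"ry":0,"rz":0,"tx":1.9,"ty":-3.4,"tz":0,"jaw":9.4},
  {"rx":0,"ry":0,"rz":0,"tx":1.9,"ty":-3.4,"tz":0,"jaw":9.4},
  {"rx":0,"ry":0,"rz":0,"tx":1.9,"ty":-3.4,"tz":0,"jaw":9.4},
])

```text
t: 1.27
tool_pos: [0.375, -0.2295, 0.2954]
orientation: [1.0, -0.0, -0.0, 0.0]
force: [0.4, -0.8, -0.2]
gripper_width: 0.0938
grasp_force: 0.0
```

Emit:
servo_tool([
  {"rx":0,"ry":0,"rz":0,"tx":1.9,"ty":-3.4,"tz":0,"jaw":9.4},
  {"rx":0,"ry":0,"rz":0,"tx":1.9,"ty":-3.4,"tz":0,"jaw":9.4},
  {"rx":0,"ry":0,"rz":0,"tx":1.9,"ty":-3.4,"tz":0,"jaw":9.4},
  {"rx":0,"ry":0,"rz":0,"tx":0,"ty":0,"tz":0,"jaw":9.4},
  {"rx":0,"ry":0,"rz":0,"tx":0,"ty":0,"tz":0,"jaw":9.4},
])

```text
t: 1.68
tool_pos: [0.4322, -0.1278, 0.2953]
orientation: [1.0, 0.002, -0.0, -0.0]
force: [-0.4, -0.5, -0.6]
gripper_width: 0.0942
grasp_force: 0.0
```

Run:
```python
from h import *
import pickle
s=read_state(); im=imaging.capture('wrist'); cv2.imwrite('pics/w1.png',im); pickle.dump(s,open('pics/w1.pkl','wb'))
print(s['tool_pos'],s['qvel'],s['q'])
cv2.imwrite('pics/w1b.png',cv2.resize(im,(800,600),interpolation=cv2.INTER_CUBIC))
```

```text
[ 0.4321777  -0.12775684  0.29526345] [ 0.03811611 -0.00610851  0.04926743  0.00791534  0.00492954  0.00292096
  0.02854986] [ 0.62658353  0.0310113  -0.41410742  1.89338373  0.01296057  1.22028351
 -1.35917338]
```

View pics/w1b.png

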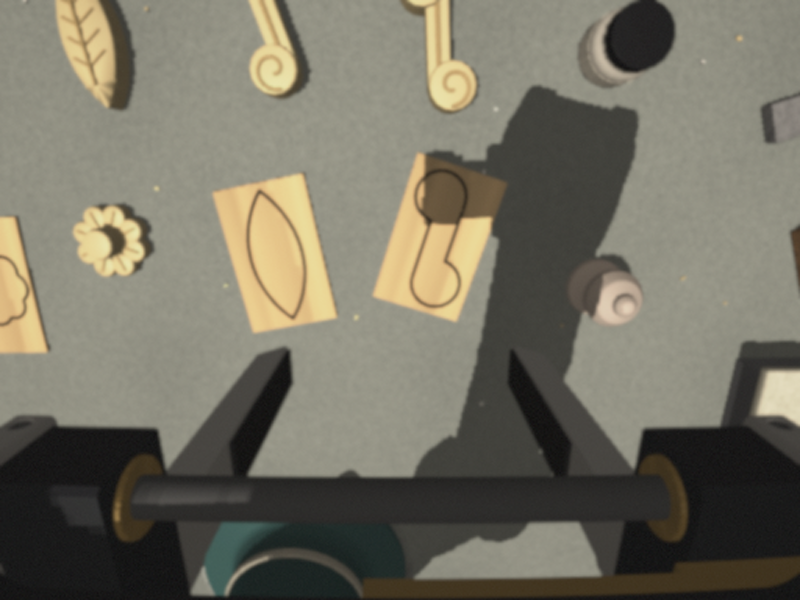

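The wrist view shows the leaf panel (275,253) and the Z panel (440,237) fully, with the scrolls cut off at the top. I'll measure these panels, then move forward for the pieces.

Emit:
servo_tool([
  {"rx":0,"ry":0,"rz":0,"tx":3,"ty":-3,"tz":0,"jaw":9.4},
  {"rx":0,"ry":0,"rz":0,"tx":3,"ty":-3,"tz":0,"jaw":9.4},
  {"rx":0,"ry":0,"rz":0,"tx":3,"ty":-1,"tz":0,"jaw":9.4},
  {"rx":0,"ry":0,"rz":0,"tx":3,"ty":0,"tz":0,"jaw":9.4},
  {"rx":0,"ry":0,"rz":0,"tx":2,"ty":0,"tz":0,"jaw":9.4},
])

```text
t: 2.15
tool_pos: [0.5723, -0.0613, 0.2948]
orientation: [1.0, -0.001, -0.0, 0.0]
force: [0.4, 0.2, 0.9]
gripper_width: 0.0941
grasp_force: 0.0
```

Emit:
servo_tool([
  {"rx":0,"ry":0,"rz":0,"tx":0,"ty":0,"tz":0,"jaw":9.4},
  {"rx":0,"ry":0,"rz":0,"tx":0,"ty":0,"tz":0,"jaw":9.4},
])

```text
t: 2.32
tool_pos: [0.5706, -0.0617, 0.2945]
orientation: [1.0, -0.001, -0.001, -0.0]
force: [-1.2, 0.5, -0.5]
gripper_width: 0.0941
grasp_force: 0.0
```

```bash
cat >> h.py <<'E'
def measure(im,c,vmin=60):
    hsv=cv2.cvtColor(im,cv2.COLOR_BGR2HSV)
    m=((hsv[...,0]>12)&(hsv[...,0]<32)&(hsv[...,1]>55)&(hsv[...,2]>vmin)).astype(np.uint8)
    m=cv2.morphologyEx(m,cv2.MORPH_CLOSE,np.ones((3,3)))
    out=[]
    for k in cv2.findContours(m,0,cv2.CHAIN_APPROX_NONE)[0]:
        x,y,w,h=cv2.boundingRect(k)
        if x<2 or y<2 or x+w>510 or y+h>382: continue
        def at(z):
            P=(ray(c,k.reshape(-1,2),z)*1000).astype(np.float32); return P
        P=at(4.0/1000); A=cv2.contourArea(P)
        if not 1500<A<20000 or P[:,0].min()<200: continue
        z=.004 if A>11000 else .0135
        P=at(z); M=cv2.moments(P); cen=np.array([M['m10'],M['m01']])/M['m00']
        r=cv2.minAreaRect(P); b=cv2.boxPoints(r); e=b[1]-b[0]; f=b[2]-b[1]
        e=e if np.hypot(*e)>np.hypot(*f) else f; a=np.degrees(np.arctan2(e[1],e[0])); a=(a+90)%180-90
        mu=.5*np.degrees(np.arctan2(2*M['mu11'],M['mu20']-M['mu02']))
        out.append((np.round(cen,1).tolist(),'rect',np.round(r[0],1).tolist(),np.round(r[1],1).tolist(),'ang',round(float(a),1),'axis',round(float(mu),1),int(cv2.contourArea(P))))
    for o in out: print(*o)
E
python3 - <<'E'
from h import *
import pickle
print('top');measure(cv2.imread('pics/top0.png'),cam('top'))
print('w1');measure(cv2.imread('pics/w1.png'),cam('wrist',pickle.load(open('pics/w1.pkl','rb'))))
s=read_state(); im=imaging.capture('wrist'); cv2.imwrite('pics/w2.png',im); pickle.dump(s,open('pics/w2.pkl','wb'))
print('w2',s['tool_pos']);measure(im,cam('wrist',s)); cv2.imwrite('pics/w2b.png',cv2.resize(im,(800,600),interpolation=cv2.INTER_CUBIC))
E
```

```text
top
[390.8, 332.4] rect [390.8, 332.4] [156.6, 97.8] ang 1.4 axis 1.3 14657
[444.6, 174.6] rect [443.1, 176.9] [73.2, 70.5] ang 0.3 axis 22.9 3625
[421.3, -602.3] rect [421.5, -602.1] [111.7, 75.4] ang 22.8 axis 23.3 7981
[425.8, 4.7] rect [425.9, 4.6] [156.6, 96.7] ang 11.1 axis 11.0 14407
[443.4, -165.8] rect [443.4, -166.0] [96.9, 156.8] ang -17.4 axis -17.5 14493
[619.7, -655.1] rect [619.9, -654.8] [18.9, 102.6] ang -71.8 axis -71.1 1560
[638.7, 164.4] rect [638.3, 164.7] [128.9, 49.3] ang 0.9 axis 11.3 4311
[624.5, 332.7] rect [624.7, 332.7] [98.3, 157.0] ang -13.3 axis -13.1 14626
[634.8, -160.5] rect [635.3, -160.2] [136.0, 46.0] ang 17.9 axis 17.0 4285
[650.8, -7.2] rect [650.9, -7.3] [136.2, 44.3] ang 4.6 axis 5.7 4211
[877.0, -617.1] rect [884.9, -624.3] [69.7, 107.8] ang -47.7 axis -45.8 4495
w1
[445.5, 174.3] rect [445.1, 174.1] [74.4, 81.1] ang -87.3 axis -77.1 4665
[426.7, 3.0] rect [426.5, 2.9] [158.6, 99.4] ang 10.9 axis 10.8 15305
[443.5, -167.2] rect [443.4, -167.6] [99.5, 158.4] ang -17.6 axis -17.5 15224
w2 [ 0.57056283 -0.06171313  0.29450065]
[414.7, 330.9] rect [413.1, 331.9] [116.9, 101.2] ang 0.8 axis 14.0 11091
[446.5, 175.5] rect [446.8, 176.0] [74.3, 81.5] ang -42.3 axis -53.5 4687
[426.8, 3.8] rect [426.7, 3.8] [159.5, 99.5] ang 10.9 axis 10.9 15371
[445.2, -162.6] rect [443.9, -166.4] [99.5, 159.5] ang -17.3 axis -17.6 13782
[633.5, -161.6] rect [633.3, -161.8] [138.0, 48.1] ang 18.3 axis 17.4 4713
[639.1, 164.5] rect [639.5, 164.4] [132.1, 60.2] ang 10.4 axis 11.3 5760
[650.1, -6.6] rect [649.6, -6.6] [139.6, 47.0] ang 4.8 axis 5.6 4573
```

View pics/w2b.png

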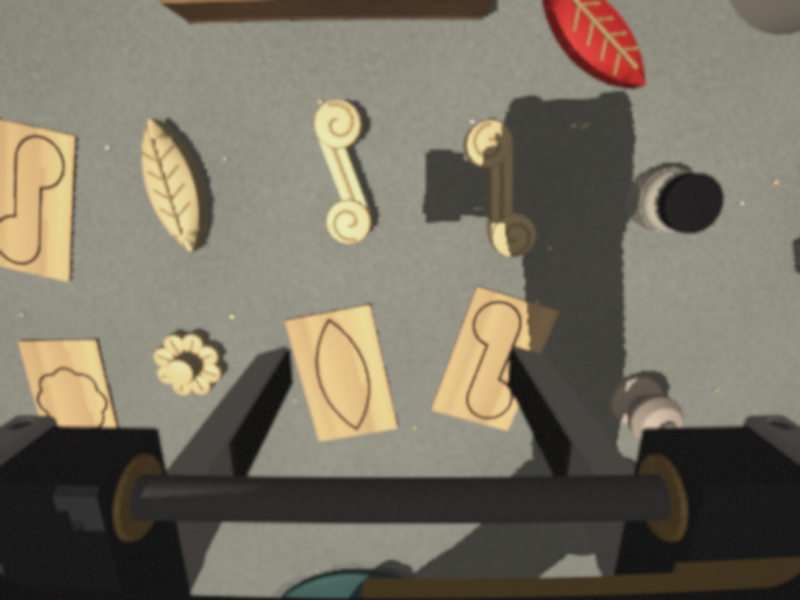

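Top and wrist measurements agree within about 2 mm:

| Item | x, y (mm) | Angle |
|---|---|---|
| scroll S | (650, -7) | bar 20° |
| scroll Z | (634, -161) | bar 3° |
| leaf | (639, 164.5) | 11° |
| rosette | (445, 175) | any |
| S panel | (624.5, 332.7) | -13.2° |
| Z panel | (443.5, -166.3) | -17.5° |
| leaf panel | (426.4, 4) | 11° |
| rosette panel | (391, 332.4) | any |

I'll start with scroll S.

Emit:
servo_tool([
  {"rx":0,"ry":0,"rz":0,"tx":2,"ty":-1.4,"tz":2.8,"jaw":9.4},
  {"rx":0,"ry":0,"rz":0,"tx":2,"ty":-1.4,"tz":2.8,"jaw":9.4},
  {"rx":0,"ry":0,"rz":0,"tx":2,"ty":-1.4,"tz":2.8,"jaw":9.4},
  {"rx":0,"ry":0,"rz":0,"tx":2,"ty":-1.3,"tz":2.8,"jaw":9.4},
  {"rx":0,"ry":0,"rz":-0.117,"tx":0,"ty":0,"tz":2,"jaw":8},
])

```text
t: 2.78
tool_pos: [0.6513, -0.0035, 0.1612]
orientation: [0.998, 0.058, -0.0, -0.0]
force: [1.2, 1.0, -0.5]
gripper_width: 0.0901
grasp_force: 0.0
```

Emit:
servo_tool([
  {"rx":0,"ry":0,"rz":-0.116,"tx":0,"ty":0,"tz":2,"jaw":7},
  {"rx":0,"ry":0,"rz":-0.116,"tx":0,"ty":0,"tz":2,"jaw":6},
  {"rx":0,"ry":0,"rz":0,"tx":0,"ty":0,"tz":0,"jaw":6},
  {"rx":0,"ry":0,"rz":0,"tx":0,"ty":0,"tz":0,"jaw":6},
  {"rx":0,"ry":0,"rz":0,"tx":0,"ty":0,"tz":0,"jaw":6},
])

```text
t: 3.2
tool_pos: [0.6509, -0.0062, 0.1251]
orientation: [0.985, 0.171, 0.001, 0.0]
force: [-0.5, 1.5, -0.3]
gripper_width: 0.0607
grasp_force: 0.0
```

Run:
```python
from h import *
s=read_state(); im=imaging.capture('wrist'); cv2.imwrite('pics/w3.png',im)
print(s['tool_pos'],R.from_quat(s['orientation']).as_matrix().round(4).tolist(),s['q'].round(2));measure(im,cam('wrist',s))
cv2.imwrite('pics/w3b.png',cv2.resize(im,(600,450)))
```

```text
[ 0.65088147 -0.00623813  0.12506   ] [[0.9415, 0.3371, 0.0014], [0.3371, -0.9415, -0.0004], [0.0012, 0.0008, -1.0]] [ 0.34  0.6  -0.53  1.6   0.34  1.03 -1.52]
[465.4, 179.3] rect [466.4, 182.3] [41.1, 68.6] ang -32.0 axis -27.1 1904
[652.2, -154.4] rect [645.2, -158.6] [117.0, 56.4] ang 18.2 axis 12.8 4169
[645.2, -8.5] rect [646.2, -8.5] [142.9, 46.2] ang 4.9 axis 5.2 4648
[639.1, 164.7] rect [636.9, 164.2] [135.1, 61.1] ang 7.9 axis 8.9 5905
```

View pics/w3b.png

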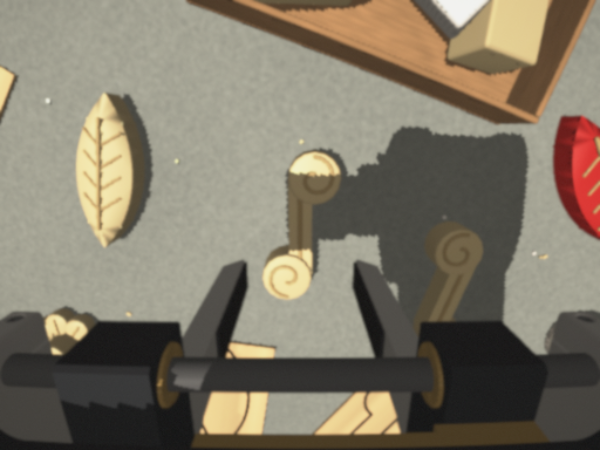

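The bar lies centred and upright between the fingers (300,225), so I'll go down and grip.

Emit:
servo_tool([
  {"rx":0,"ry":0,"rz":0,"tx":-0.1,"ty":0,"tz":3.5,"jaw":6},
  {"rx":0,"ry":0,"rz":0,"tx":0,"ty":0,"tz":3.5,"jaw":6},
  {"rx":0,"ry":0,"rz":0,"tx":0,"ty":0,"tz":3,"jaw":6},
  {"rx":0,"ry":0,"rz":0,"tx":0,"ty":0,"tz":1.5,"jaw":6},
  {"rx":0,"ry":0,"rz":0,"tx":0,"ty":0,"tz":0.5,"jaw":6},
])

```text
t: 3.67
tool_pos: [0.649, -0.006, 0.0022]
orientation: [0.985, 0.173, -0.001, -0.0]
force: [0.8, -0.3, 0.1]
gripper_width: 0.0601
grasp_force: 0.0
```

Emit:
servo_tool([
  {"rx":0,"ry":0,"rz":0,"tx":0,"ty":0,"tz":0,"jaw":4},
  {"rx":0,"ry":0,"rz":0,"tx":0,"ty":0,"tz":0,"jaw":2.5},
  {"rx":0,"ry":0,"rz":0,"tx":0,"ty":0,"tz":0,"jaw":1.5},
  {"rx":0,"ry":0,"rz":0,"tx":0,"ty":0,"tz":0,"jaw":1.5},
  {"rx":0,"ry":0,"rz":0,"tx":0,"ty":0,"tz":0,"jaw":1.5},
])

```text
t: 4.08
tool_pos: [0.6503, -0.0059, 0.0046]
orientation: [0.985, 0.173, 0.001, 0.0]
force: [-0.8, -0.6, -0.0]
gripper_width: 0.0302
grasp_force: 0.0
```

Emit:
servo_tool([
  {"rx":0,"ry":0,"rz":0,"tx":0,"ty":0,"tz":0,"jaw":1.5},
  {"rx":0,"ry":0,"rz":0,"tx":0,"ty":0,"tz":0,"jaw":1.5},
])

```text
t: 4.25
tool_pos: [0.65, -0.0059, 0.004]
orientation: [0.985, 0.173, 0.0, 0.0]
force: [-1.9, -0.7, 4.9]
gripper_width: 0.0198
grasp_force: 30.0
```

Emit:
servo_tool([
  {"rx":0,"ry":0,"rz":0,"tx":0,"ty":0,"tz":-1,"jaw":1.5},
  {"rx":0,"ry":0,"rz":0,"tx":0,"ty":0,"tz":-3,"jaw":1.5},
  {"rx":0,"ry":0,"rz":0.11,"tx":0,"ty":0,"tz":-3,"jaw":1.5},
  {"rx":0,"ry":0,"rz":0.117,"tx":0,"ty":0,"tz":-2,"jaw":1.5},
  {"rx":0,"ry":0,"rz":0.117,"tx":0,"ty":0,"tz":0,"jaw":1.5},
])

```text
t: 4.67
tool_pos: [0.6519, -0.0055, 0.0988]
orientation: [1.0, -0.0, 0.003, -0.0]
force: [-0.7, 0.9, 0.2]
gripper_width: 0.0197
grasp_force: 30.0
```

Emit:
servo_tool([
  {"rx":0,"ry":0,"rz":0.117,"tx":0,"ty":0,"tz":0,"jaw":1.5},
  {"rx":0,"ry":0,"rz":0.117,"tx":0,"ty":0,"tz":0,"jaw":1.5},
  {"rx":0,"ry":0,"rz":0,"tx":0,"ty":0,"tz":0,"jaw":1.5},
])

```text
t: 4.92
tool_pos: [0.6498, -0.0057, 0.0944]
orientation: [0.993, -0.117, 0.0, -0.0]
force: [0.5, 0.1, -1.1]
gripper_width: 0.0196
grasp_force: 30.0
```

Emit:
servo_tool([
  {"rx":0,"ry":0,"rz":0,"tx":-1.02,"ty":-3.24,"tz":0,"jaw":1.5},
  {"rx":0,"ry":0,"rz":0,"tx":-1.02,"ty":-3.24,"tz":0,"jaw":1.5},
  {"rx":0,"ry":0,"rz":0,"tx":-1.02,"ty":-3.24,"tz":0,"jaw":1.5},
  {"rx":0,"ry":0,"rz":0,"tx":-1.02,"ty":-3.24,"tz":0,"jaw":1.5},
  {"rx":0,"ry":0,"rz":0,"tx":-1.02,"ty":-3.24,"tz":0,"jaw":1.5},
])

```text
t: 5.33
tool_pos: [0.6365, 0.1651, 0.0939]
orientation: [0.994, -0.112, -0.0, -0.0]
force: [0.4, 0.1, -1.1]
gripper_width: 0.02
grasp_force: 30.0
```

Emit:
servo_tool([
  {"rx":0,"ry":0,"rz":0,"tx":-1.02,"ty":-3.24,"tz":0,"jaw":1.5},
  {"rx":0,"ry":0,"rz":0,"tx":-1.02,"ty":-3.24,"tz":0,"jaw":1.5},
  {"rx":0,"ry":0,"rz":0,"tx":-1.02,"ty":-3.24,"tz":0,"jaw":1.5},
  {"rx":0,"ry":0,"rz":0,"tx":-1.02,"ty":-3.24,"tz":0,"jaw":1.5},
  {"rx":0,"ry":0,"rz":0,"tx":-1.02,"ty":-3.24,"tz":0,"jaw":1.5},
])

```text
t: 5.75
tool_pos: [0.6236, 0.3345, 0.0939]
orientation: [0.994, -0.112, -0.0, -0.0]
force: [0.0, -0.9, -0.5]
gripper_width: 0.0199
grasp_force: 30.0
```

Emit:
servo_tool([
  {"rx":0,"ry":0,"rz":0,"tx":0,"ty":0,"tz":0,"jaw":1.5},
  {"rx":0,"ry":0,"rz":0,"tx":0,"ty":0,"tz":0,"jaw":1.5},
  {"rx":0,"ry":0,"rz":0,"tx":0,"ty":0,"tz":0,"jaw":1.5},
])

```text
t: 6.0
tool_pos: [0.624, 0.3323, 0.0935]
orientation: [0.994, -0.113, -0.0, 0.0]
force: [1.2, -1.2, -0.6]
gripper_width: 0.0196
grasp_force: 30.0
```

Run:
```python
from h import *
s=read_state(); im=imaging.capture('wrist'); cv2.imwrite('pics/w4.png',im)
M=R.from_quat(s['orientation']).as_matrix()
print(s['tool_pos'],np.degrees(np.arctan2(M[1,0],M[0,0])),M[:,2].round(4),s['q'].round(2),s['gripper_width'])
cv2.imwrite('pics/w4b.png',cv2.resize(im,(600,450)))
```

```text
[0.62404562 0.33230662 0.09348099] -12.98332161432889 [-2.e-04 -4.e-04 -1.e+00] [-0.27  0.71 -0.41  1.46  0.3   1.04 -2.54] 0.01959272583232356
```

View pics/w4b.png

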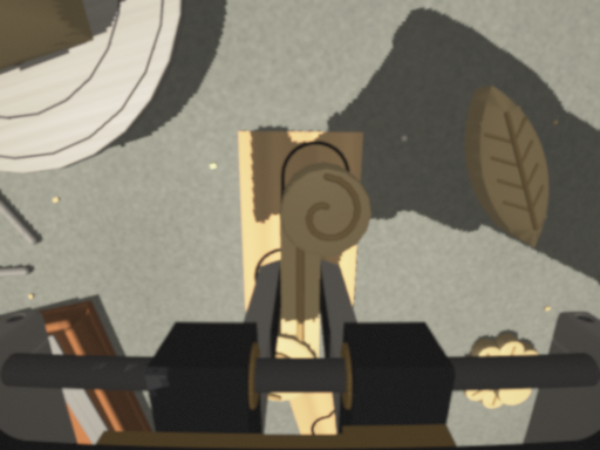

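The held scroll lines up with its outline (volute 325,205 over the drawn circle). Now lowering it.

Emit:
servo_tool([
  {"rx":0,"ry":0,"rz":0.004,"tx":0,"ty":0,"tz":3.2,"jaw":1.5},
  {"rx":0,"ry":0,"rz":0,"tx":0.05,"ty":-0.05,"tz":2.5,"jaw":1.5},
  {"rx":0,"ry":0,"rz":0,"tx":0,"ty":0,"tz":1.5,"jaw":1.5},
  {"rx":0,"ry":0,"rz":0,"tx":0,"ty":0,"tz":0.8,"jaw":1.5},
  {"rx":0,"ry":0,"rz":0,"tx":0,"ty":0,"tz":0.3,"jaw":1.5},
])

```text
t: 6.47
tool_pos: [0.6245, 0.3323, 0.0095]
orientation: [0.993, -0.116, -0.001, 0.0]
force: [-0.1, 0.4, -0.3]
gripper_width: 0.0198
grasp_force: 30.0
```

Emit:
servo_tool([
  {"rx":0,"ry":0,"rz":0,"tx":0,"ty":0,"tz":0.1,"jaw":1.5},
  {"rx":0,"ry":0,"rz":0,"tx":0,"ty":0,"tz":0,"jaw":1.5},
  {"rx":0,"ry":0,"rz":0,"tx":0,"ty":0,"tz":0,"jaw":1.5},
])

```text
t: 6.72
tool_pos: [0.6252, 0.3335, 0.0108]
orientation: [0.993, -0.116, 0.001, -0.0]
force: [-0.4, -0.8, -1.1]
gripper_width: 0.0195
grasp_force: 30.0
```

Emit:
servo_tool([
  {"rx":0,"ry":0,"rz":0,"tx":-0.05,"ty":0.05,"tz":0.2,"jaw":1.5},
  {"rx":0,"ry":0,"rz":0,"tx":0,"ty":0,"tz":0.06,"jaw":1.5},
  {"rx":0,"ry":0,"rz":0,"tx":0,"ty":0,"tz":0,"jaw":1.5},
  {"rx":0,"ry":0,"rz":0,"tx":0,"ty":0,"tz":0,"jaw":1.5},
])

```text
t: 7.05
tool_pos: [0.6244, 0.333, 0.008]
orientation: [0.993, -0.116, 0.001, -0.0]
force: [-1.7, -2.0, 8.4]
gripper_width: 0.0199
grasp_force: 30.0
```

Contact reads 8 N. I'll release, rise, and look.

Emit:
servo_tool([
  {"rx":0,"ry":0,"rz":0,"tx":0,"ty":0,"tz":0,"jaw":2.6},
  {"rx":0,"ry":0,"rz":0,"tx":0,"ty":0,"tz":0,"jaw":4},
  {"rx":0,"ry":0,"rz":0,"tx":0,"ty":0,"tz":0,"jaw":5},
  {"rx":0,"ry":0,"rz":0,"tx":0,"ty":0,"tz":0,"jaw":6},
  {"rx":0,"ry":0,"rz":0,"tx":0,"ty":0,"tz":-2,"jaw":6},
])

```text
t: 7.47
tool_pos: [0.6221, 0.3316, 0.0235]
orientation: [0.993, -0.116, -0.002, 0.001]
force: [-0.1, -0.1, 0.5]
gripper_width: 0.0493
grasp_force: 0.0
```

Emit:
servo_tool([
  {"rx":0,"ry":0,"rz":0,"tx":0,"ty":0,"tz":-4,"jaw":6},
  {"rx":0,"ry":0,"rz":0,"tx":-2,"ty":0,"tz":-3,"jaw":6},
  {"rx":0,"ry":0,"rz":0,"tx":-3,"ty":0,"tz":-2.5,"jaw":6},
  {"rx":0,"ry":0,"rz":0,"tx":-3,"ty":0,"tz":-2.5,"jaw":6},
  {"rx":0,"ry":0,"rz":0,"tx":0,"ty":0,"tz":0,"jaw":6},
])

```text
t: 7.88
tool_pos: [0.5426, 0.3555, 0.1524]
orientation: [0.994, -0.114, 0.002, -0.002]
force: [-0.9, 0.3, 0.6]
gripper_width: 0.0603
grasp_force: 0.0
```

Emit:
servo_tool([
  {"rx":0,"ry":0,"rz":0,"tx":0,"ty":0,"tz":0,"jaw":6},
  {"rx":0,"ry":0,"rz":0,"tx":0,"ty":0,"tz":0,"jaw":6},
])

```text
t: 8.05
tool_pos: [0.5466, 0.3508, 0.1467]
orientation: [0.993, -0.117, 0.0, 0.0]
force: [0.5, 0.5, -0.7]
gripper_width: 0.0598
grasp_force: 0.0
```

Run:
```python
from h import *
import pickle
s=read_state(); im=imaging.capture('wrist'); cv2.imwrite('pics/w5.png',im); pickle.dump(s,open('pics/w5.pkl','wb'))
M=R.from_quat(s['orientation']).as_matrix()
print(s['tool_pos'],np.degrees(np.arctan2(M[1,0],M[0,0])),s['q'].round(2)); measure(im,cam('wrist',s))
cv2.imwrite('pics/w5b.png',cv2.resize(im,(800,600)))
```

```text
[0.54657182 0.35078016 0.14667918] -13.384245568013519 [-0.3   0.56 -0.45  1.59  0.26  1.06 -2.62]
[427.4, 345.0] rect [424.0, 344.8] [104.8, 72.0] ang 1.4 axis 12.4 6444
[446.9, 179.4] rect [446.6, 179.7] [80.8, 74.4] ang 46.8 axis 36.8 4667
[625.7, 332.3] rect [626.0, 332.2] [97.7, 157.4] ang -13.6 axis -13.7 15085
```

View pics/w5b.png

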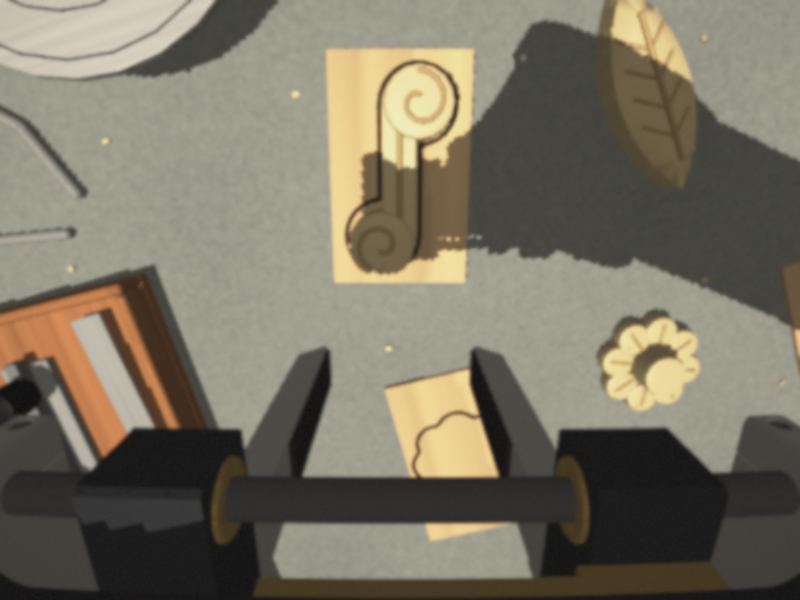

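The scroll lies inside its outline on the S panel (400,165). I'll take one enlarged crop to measure the margins.

Run:
```python
from h import *
im=cv2.imread('pics/w5.png')[25:187,200:320]
g=cv2.convertScaleAbs(im,alpha=1.0); g=(255*(g/255.)**.6).astype(np.uint8)
cv2.imwrite('pics/w5c.png',cv2.resize(g,None,fx=3.7,fy=3.7,interpolation=cv2.INTER_CUBIC))
```

```text
(no output)
```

View pics/w5c.png

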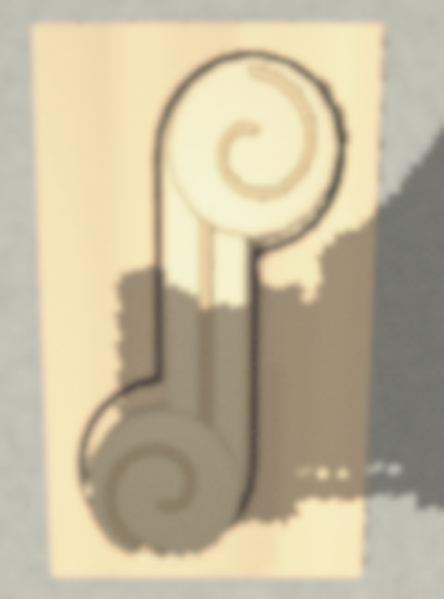

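Run:
```python
from h import *
import pickle
c=cam('wrist',pickle.load(open('pics/w5.pkl','rb')))
f=lambda p:np.array(p)/3.7+[200,25]-.35
v=ray(c,f([[251,148],[165,483]]),.034)*1000
d=v[0]-v[1]; print('volutes',v.round(1),'mid',v.mean(0).round(1),'dist',np.hypot(*d).round(1),'bar',(np.degrees(np.arctan2(d[1],d[0]))+15.26).round(1))
b=ray(c,f([[32,22],[384,22],[363,577],[50,577]]),.004)*1000; print('panel',b.mean(0).round(1))
```

```text
volutes [[663.7 311.5]
 [585.6 353.5]] mid [624.7 332.5] dist 88.6 bar -13.0
panel [626. 332.]
```

Scroll S lies about 1 mm off centre and within 0.5° of the drawing. Next is the rosette, turning the wrist back on the way.

Emit:
servo_tool([
  {"rx":0,"ry":0,"rz":-0.11,"tx":0,"ty":0,"tz":0,"jaw":7},
  {"rx":0,"ry":0,"rz":-0.11,"tx":0,"ty":0,"tz":0,"jaw":7},
  {"rx":0,"ry":0,"rz":-0.11,"tx":0,"ty":0,"tz":0,"jaw":7},
  {"rx":0,"ry":0,"rz":-0.11,"tx":0,"ty":0,"tz":0,"jaw":7},
  {"rx":0,"ry":0,"rz":-0.11,"tx":0,"ty":0,"tz":0,"jaw":7},
])

```text
t: 8.52
tool_pos: [0.5467, 0.3504, 0.1454]
orientation: [0.987, 0.16, -0.001, 0.0]
force: [-0.6, -0.4, 0.4]
gripper_width: 0.0701
grasp_force: 0.0
```

Emit:
servo_tool([
  {"rx":0,"ry":0,"rz":-0.11,"tx":0,"ty":0,"tz":0,"jaw":7},
  {"rx":0,"ry":0,"rz":0,"tx":-2.75,"ty":1.93,"tz":0,"jaw":7},
  {"rx":0,"ry":0,"rz":0,"tx":-2.75,"ty":1.93,"tz":0,"jaw":7},
  {"rx":0,"ry":0,"rz":0,"tx":-2.75,"ty":1.93,"tz":0,"jaw":7},
  {"rx":0,"ry":0,"rz":0,"tx":-2.75,"ty":1.93,"tz":0,"jaw":7},
])

```text
t: 8.93
tool_pos: [0.4773, 0.2335, 0.1454]
orientation: [0.977, 0.211, -0.001, -0.0]
force: [1.7, -1.3, 0.9]
gripper_width: 0.0702
grasp_force: 0.0
```

Emit:
servo_tool([
  {"rx":0,"ry":0,"rz":0,"tx":-2.75,"ty":1.93,"tz":0,"jaw":7},
  {"rx":0,"ry":0,"rz":0,"tx":-2.75,"ty":1.93,"tz":0,"jaw":7},
  {"rx":0,"ry":0,"rz":0,"tx":0,"ty":0,"tz":0,"jaw":7},
  {"rx":0,"ry":0,"rz":0,"tx":0,"ty":0,"tz":0,"jaw":7},
  {"rx":0,"ry":0,"rz":0,"tx":0,"ty":0,"tz":0,"jaw":7},
])

```text
t: 9.35
tool_pos: [0.4445, 0.1775, 0.1466]
orientation: [0.977, 0.211, -0.0, -0.0]
force: [0.2, 0.0, 0.1]
gripper_width: 0.0704
grasp_force: 0.0
```

Run:
```python
from h import *
import pickle
s=read_state(); im=imaging.capture('wrist'); cv2.imwrite('pics/w6.png',im); pickle.dump(s,open('pics/w6.pkl','wb'))
M=R.from_quat(s['orientation']).as_matrix()
print(s['tool_pos'],np.degrees(np.arctan2(M[1,0],M[0,0])),s['q'].round(2)); measure(im,cam('wrist',s))
cv2.imwrite('pics/w6b.png',cv2.resize(im,(800,600)))
print(proj(cam('wrist',s),[.444,.177,.036])*1.5625)
```

```text
[0.44450156 0.17746696 0.14657548] 24.38680340506067 [ 0.12  0.29 -0.64  2.01  0.21  0.91 -1.79]
[452.7, 14.5] rect [439.5, 13.2] [132.6, 96.1] ang 11.0 axis 21.1 9746
[445.1, 178.1] rect [444.7, 178.0] [74.9, 74.5] ang 47.7 axis 1.9 4273
[391.8, 332.4] rect [391.8, 332.3] [158.3, 98.5] ang 1.2 axis 1.3 15239
[[399.11731872 299.22525634]]
```

View pics/w6b.png

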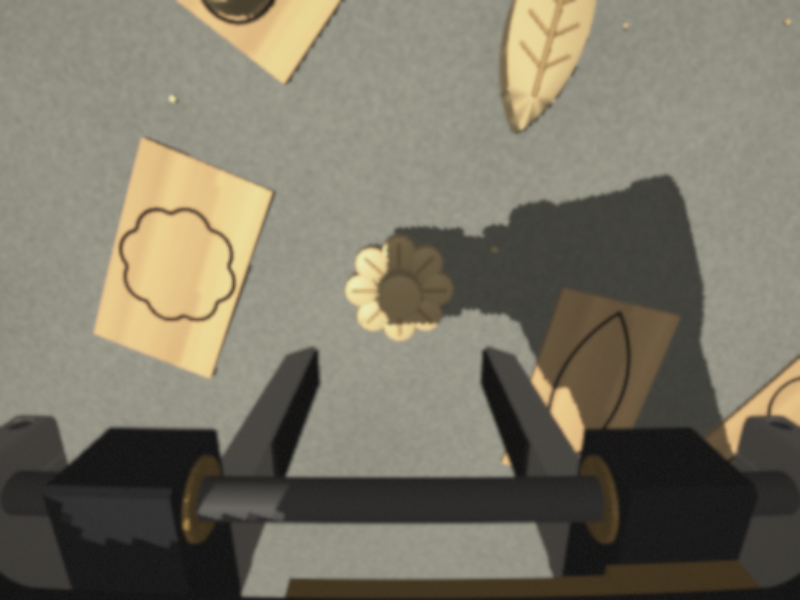

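The boss is centred between the fingers at (400,294) and the rosette centre comes out near (445,178). The rosette panel is at (392,332.4). I'll go down to the boss with the tips above the 16 mm petals.

Emit:
servo_tool([
  {"rx":0,"ry":0,"rz":0,"tx":0.1,"ty":0,"tz":3.5,"jaw":7},
  {"rx":0,"ry":0,"rz":0,"tx":0,"ty":0,"tz":3.5,"jaw":7},
  {"rx":0,"ry":0,"rz":0,"tx":0,"ty":0,"tz":3,"jaw":7},
  {"rx":0,"ry":0,"rz":0,"tx":0,"ty":0,"tz":1.7,"jaw":6.5},
  {"rx":0,"ry":0,"rz":0,"tx":0,"ty":0,"tz":0.7,"jaw":5},
])

```text
t: 9.82
tool_pos: [0.4435, 0.1786, 0.02]
orientation: [0.977, 0.212, -0.002, -0.0]
force: [-0.0, -0.1, 0.7]
gripper_width: 0.0617
grasp_force: 0.0
```

Emit:
servo_tool([
  {"rx":0,"ry":0,"rz":0,"tx":0,"ty":0,"tz":0.2,"jaw":4},
  {"rx":0,"ry":0,"rz":0,"tx":0,"ty":0,"tz":0,"jaw":4},
  {"rx":0,"ry":0,"rz":0,"tx":0,"ty":0,"tz":0,"jaw":4},
])

```text
t: 10.07
tool_pos: [0.4455, 0.1786, 0.0218]
orientation: [0.977, 0.212, 0.001, -0.0]
force: [-0.2, 0.3, 0.2]
gripper_width: 0.0425
grasp_force: 0.0
```

Emit:
servo_tool([
  {"rx":0,"ry":0,"rz":0,"tx":0,"ty":0,"tz":0.2,"jaw":4},
  {"rx":0,"ry":0,"rz":0,"tx":0,"ty":0,"tz":0,"jaw":3},
  {"rx":0,"ry":0,"rz":0,"tx":0,"ty":0,"tz":0,"jaw":2.8},
  {"rx":0,"ry":0,"rz":0,"tx":0,"ty":0,"tz":0,"jaw":2.8},
  {"rx":0,"ry":0,"rz":0,"tx":0,"ty":0,"tz":0,"jaw":2.8},
])

```text
t: 10.48
tool_pos: [0.4452, 0.178, 0.0194]
orientation: [0.977, 0.212, 0.0, 0.0]
force: [-1.8, -0.7, 8.0]
gripper_width: 0.0312
grasp_force: 30.0
```

Emit:
servo_tool([
  {"rx":0,"ry":0,"rz":0,"tx":0,"ty":0,"tz":0,"jaw":2.8},
])

```text
t: 10.57
tool_pos: [0.4452, 0.178, 0.0194]
orientation: [0.977, 0.212, 0.0, 0.0]
force: [-0.5, -1.0, 5.7]
gripper_width: 0.0314
grasp_force: 30.0
```

Emit:
servo_tool([
  {"rx":0,"ry":0,"rz":0,"tx":0,"ty":0,"tz":-0.6,"jaw":2.8},
  {"rx":0,"ry":0,"rz":0,"tx":0,"ty":0,"tz":-2,"jaw":2.8},
  {"rx":0,"ry":0,"rz":0,"tx":0,"ty":0,"tz":-2,"jaw":2.8},
  {"rx":0,"ry":0,"rz":0,"tx":0.3,"ty":-3.2,"tz":0,"jaw":2.8},
  {"rx":0,"ry":0,"rz":0,"tx":0.3,"ty":-3.28,"tz":0,"jaw":2.8},
])

```text
t: 10.98
tool_pos: [0.4246, 0.2389, 0.0663]
orientation: [0.978, 0.21, 0.001, 0.0]
force: [-0.2, 0.5, 0.3]
gripper_width: 0.0317
grasp_force: 30.0
```

Emit:
servo_tool([
  {"rx":0,"ry":0,"rz":0,"tx":0.3,"ty":-3.28,"tz":0,"jaw":2.8},
  {"rx":0,"ry":0,"rz":0,"tx":0.3,"ty":-3.26,"tz":0,"jaw":2.8},
  {"rx":0,"ry":0,"rz":0,"tx":0.3,"ty":-3.26,"tz":0,"jaw":2.8},
  {"rx":0,"ry":0,"rz":0,"tx":0,"ty":0,"tz":0,"jaw":2.8},
  {"rx":0,"ry":0,"rz":0,"tx":0,"ty":0,"tz":0,"jaw":2.8},
])

```text
t: 11.4
tool_pos: [0.39, 0.334, 0.0653]
orientation: [0.977, 0.213, -0.0, -0.0]
force: [0.1, -0.0, 0.2]
gripper_width: 0.0315
grasp_force: 30.0
```

Emit:
servo_tool([
  {"rx":0,"ry":0,"rz":0,"tx":0,"ty":0,"tz":0,"jaw":2.8},
  {"rx":0,"ry":0,"rz":0,"tx":0,"ty":0,"tz":0,"jaw":2.8},
])

```text
t: 11.57
tool_pos: [0.3915, 0.3313, 0.065]
orientation: [0.977, 0.211, -0.0, 0.0]
force: [-0.2, -0.3, -0.6]
gripper_width: 0.0315
grasp_force: 30.0
```

```bash
cat > st.py <<'E'
from h import *
s=read_state(); M=R.from_quat(s['orientation']).as_matrix()
print((s['tool_pos']*1000).round(1),'yaw',np.degrees(np.arctan2(M[1,0],M[0,0])).round(2),'q',s['q'].round(2),'w',round(s['gripper_width']*1000,1))
import sys
if len(sys.argv)>2:
    t=np.array([float(a) for a in sys.argv[1:3]])-s['tool_pos'][:2]*1000
    print('tx,ty cm',(t@M[:2,:2]/10).round(3))
E
python3 st.py 391.5 332.4
```

```text
[391.5 331.3  65. ] yaw 24.37 q [-0.27  0.48 -0.6   1.99  0.38  0.79 -2.24] w 31.5
tx,ty cm [ 0.04 -0.1 ]
```

Lowering from 65 mm to 23.5 mm.

Emit:
servo_tool([
  {"rx":0,"ry":0,"rz":0,"tx":0.04,"ty":-0.1,"tz":2,"jaw":2.8},
  {"rx":0,"ry":0,"rz":0,"tx":0,"ty":0,"tz":1.2,"jaw":2.8},
  {"rx":0,"ry":0,"rz":0,"tx":0,"ty":0,"tz":0.6,"jaw":2.8},
  {"rx":0,"ry":0,"rz":0,"tx":0,"ty":0,"tz":0.2,"jaw":2.8},
  {"rx":0,"ry":0,"rz":0,"tx":0,"ty":0,"tz":0,"jaw":2.8},
])

```text
t: 11.98
tool_pos: [0.3909, 0.3331, 0.0246]
orientation: [0.977, 0.212, -0.0, 0.0]
force: [-0.7, 0.0, -0.7]
gripper_width: 0.0313
grasp_force: 30.0
```

Emit:
servo_tool([
  {"rx":0,"ry":0,"rz":0,"tx":0,"ty":0,"tz":0,"jaw":2.8},
  {"rx":0,"ry":0,"rz":0,"tx":0,"ty":0,"tz":0,"jaw":2.8},
])

```text
t: 12.15
tool_pos: [0.3913, 0.3337, 0.0254]
orientation: [0.977, 0.212, 0.0, -0.0]
force: [0.3, -0.6, -0.1]
gripper_width: 0.0312
grasp_force: 30.0
```

```bash
python3 st.py 391.5 332.4
```

```text
[391.3 333.7  25.4] yaw 24.45 q [-0.31  0.54 -0.56  2.    0.44  0.71 -2.29] w 31.2
tx,ty cm [-0.03   0.125]
```

Emit:
servo_tool([
  {"rx":0,"ry":0,"rz":0,"tx":0,"ty":0.1,"tz":0.15,"jaw":2.8},
  {"rx":0,"ry":0,"rz":0,"tx":0,"ty":0,"tz":0.07,"jaw":2.8},
  {"rx":0,"ry":0,"rz":0,"tx":0,"ty":0,"tz":0,"jaw":2.8},
  {"rx":0,"ry":0,"rz":0,"tx":0,"ty":0,"tz":0,"jaw":2.8},
])

```text
t: 12.48
tool_pos: [0.3918, 0.3326, 0.0234]
orientation: [0.977, 0.212, 0.0, 0.0]
force: [-1.5, -3.1, 13.0]
gripper_width: 0.0312
grasp_force: 30.0
```

Contact made. Releasing, rising and looking.

Emit:
servo_tool([
  {"rx":0,"ry":0,"rz":0,"tx":0,"ty":0,"tz":0,"jaw":3.8},
  {"rx":0,"ry":0,"rz":0,"tx":0,"ty":0,"tz":0,"jaw":5},
  {"rx":0,"ry":0,"rz":0,"tx":0,"ty":0,"tz":0,"jaw":6},
  {"rx":0,"ry":0,"rz":0,"tx":0,"ty":0,"tz":-1.5,"jaw":7},
  {"rx":0,"ry":0,"rz":0,"tx":0,"ty":0,"tz":-3,"jaw":7},
])

```text
t: 12.9
tool_pos: [0.3899, 0.3315, 0.0658]
orientation: [0.977, 0.212, -0.002, 0.001]
force: [0.3, -0.3, 0.1]
gripper_width: 0.0613
grasp_force: 0.0
```

Emit:
servo_tool([
  {"rx":0,"ry":0,"rz":0,"tx":0,"ty":0,"tz":-4,"jaw":7},
  {"rx":0,"ry":0,"rz":0,"tx":0,"ty":0,"tz":-4,"jaw":7},
  {"rx":0,"ry":0,"rz":0.06,"tx":0,"ty":0,"tz":-2,"jaw":7},
  {"rx":0,"ry":0,"rz":0,"tx":0,"ty":0,"tz":0,"jaw":7},
  {"rx":0,"ry":0,"rz":0,"tx":0,"ty":0,"tz":0,"jaw":7},
])

```text
t: 13.32
tool_pos: [0.3919, 0.3327, 0.1686]
orientation: [0.983, 0.182, 0.001, -0.0]
force: [1.0, -1.4, -1.0]
gripper_width: 0.0698
grasp_force: 0.0
```

```bash
python3 st.py 639 164.5
python3 - <<'E'
from h import *
import pickle
s=read_state(); im=imaging.capture('wrist'); cv2.imwrite('pics/w7.png',im); pickle.dump(s,open('pics/w7.pkl','wb'))
c=cam('wrist',s); measure(im,c)
p=proj(c,[.392,.3324,.008])[0]; x,y=int(p[0]),int(p[1]); x0,y0=max(x-80,0),max(y-75,0); print(p,x0,y0)
cv2.imwrite('pics/w7c.png',cv2.resize(im[y0:y0+150,x0:x0+160],None,fx=4,fy=4,interpolation=cv2.INTER_CUBIC))
E
```

```text
[391.9 332.7 168.6] yaw 21.0 q [-0.2   0.33 -0.67  1.91  0.24  0.99 -2.18] w 69.8
tx,ty cm [17.039 24.557]
[391.2, 332.7] rect [391.1, 332.6] [158.3, 98.1] ang 1.3 axis 1.3 15111
[255.54688018 179.89311795] 175 104
```

View pics/w7c.png

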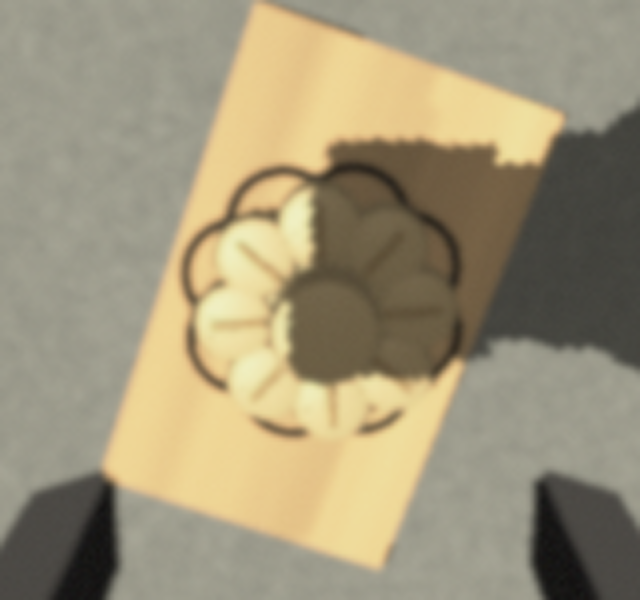

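Run:
```python
from h import *
import pickle
c=cam('wrist',pickle.load(open('pics/w7.pkl','rb')))
f=lambda p:np.array(p)/4+[175,104]-.375
b=ray(c,f([[257,1],[566,118],[382,570],[102,474]]),.004)*1000; print('panel',b.mean(0).round(1))
print('outline',(ray(c,f([[322,300]]),.004)*1000).round(1))
for z in (.010,.012,.016): print('rosette',z,(ray(c,f([[328,308]]),z)*1000).round(1))
print('boss',(ray(c,f([[327,330]]),.040)*1000).round(1))
e=ray(c,f([[194,308],[462,308],[328,178],[328,438]]),.012)*1000; print(np.hypot(*(e[0]-e[1])),np.hypot(*(e[2]-e[3])))
```

```text
panel [391.4 332.1]
outline [[392.4 333.1]]
rosette 0.01 [[392.1 331. ]]
rosette 0.012 [[392.5 331.2]]
rosette 0.016 [[393.4 331.6]]
boss [[393.  331.8]]
80.1401266171629 80.0804251953328
```

The rosette lies about 1.3 mm off the centre of its outline, which is fine. Next, the leaf.

Emit:
servo_tool([
  {"rx":0,"ry":0,"rz":0.087,"tx":0,"ty":0,"tz":0,"jaw":9.4},
  {"rx":0,"ry":0,"rz":0.087,"tx":0,"ty":0,"tz":0,"jaw":9.4},
  {"rx":0,"ry":0,"rz":0,"tx":2.62,"ty":2.66,"tz":0.5,"jaw":9.4},
  {"rx":0,"ry":0,"rz":0,"tx":2.62,"ty":2.66,"tz":0.5,"jaw":9.4},
  {"rx":0,"ry":0,"rz":0,"tx":2.62,"ty":2.66,"tz":0.5,"jaw":9.4},
])

```text
t: 13.78
tool_pos: [0.4842, 0.2683, 0.1511]
orientation: [0.995, 0.097, -0.001, 0.0]
force: [1.0, 1.5, 0.3]
gripper_width: 0.0936
grasp_force: 0.0
```

Emit:
servo_tool([
  {"rx":0,"ry":0,"rz":0,"tx":2.62,"ty":2.66,"tz":0.5,"jaw":9.4},
  {"rx":0,"ry":0,"rz":0,"tx":2.62,"ty":2.66,"tz":0.5,"jaw":9.4},
  {"rx":0,"ry":0,"rz":0,"tx":2.62,"ty":2.66,"tz":0.5,"jaw":9.4},
  {"rx":0,"ry":0,"rz":0,"tx":2.62,"ty":2.66,"tz":0.5,"jaw":9.4},
  {"rx":0,"ry":0,"rz":0,"tx":2.62,"ty":2.66,"tz":0.5,"jaw":9.4},
])

```text
t: 14.2
tool_pos: [0.6384, 0.1623, 0.1254]
orientation: [0.995, 0.097, -0.001, 0.0]
force: [1.1, 0.9, 0.9]
gripper_width: 0.0941
grasp_force: 0.0
```

Emit:
servo_tool([
  {"rx":0,"ry":0,"rz":0,"tx":0,"ty":0,"tz":0,"jaw":9.4},
  {"rx":0,"ry":0,"rz":0,"tx":0,"ty":0,"tz":0,"jaw":9.4},
  {"rx":0,"ry":0,"rz":0,"tx":0,"ty":0,"tz":0,"jaw":9.4},
])

```text
t: 14.45
tool_pos: [0.6368, 0.1644, 0.1261]
orientation: [0.995, 0.097, -0.001, -0.0]
force: [0.3, 1.0, 0.3]
gripper_width: 0.0939
grasp_force: 0.0
```

```bash
python3 st.py 639 164.5
python3 - <<'E'
from h import *
import pickle
s=read_state(); im=imaging.capture('wrist'); cv2.imwrite('pics/w8.png',im); pickle.dump(s,open('pics/w8.pkl','wb'))
measure(im,cam('wrist',s))
E
```

```text
[636.8 164.4 126.1] yaw 11.11 q [ 0.05  0.6  -0.49  1.58  0.32  1.04 -1.91] w 93.9
tx,ty cm [0.216 0.029]
[636.2, 163.6] rect [636.3, 163.9] [135.1, 50.7] ang 12.4 axis 10.5 4663
[625.0, 332.9] rect [621.8, 334.1] [100.5, 167.6] ang -13.4 axis -15.3 15525
```

Emit:
servo_tool([
  {"rx":0,"ry":0,"rz":0,"tx":0.12,"ty":0,"tz":3.5,"jaw":9.4},
  {"rx":0,"ry":0,"rz":0,"tx":0,"ty":0,"tz":3.5,"jaw":9.4},
  {"rx":0,"ry":0,"rz":0,"tx":0,"ty":0,"tz":3,"jaw":9.4},
  {"rx":0,"ry":0,"rz":0,"tx":0,"ty":0,"tz":1.4,"jaw":9.4},
  {"rx":0,"ry":0,"rz":0,"tx":0,"ty":0,"tz":0.6,"jaw":8},
])

```text
t: 14.92
tool_pos: [0.6373, 0.1648, 0.0056]
orientation: [0.995, 0.097, -0.002, 0.0]
force: [-0.0, 0.1, 0.5]
gripper_width: 0.0902
grasp_force: 0.0
```

Emit:
servo_tool([
  {"rx":0,"ry":0,"rz":0,"tx":0,"ty":0,"tz":0,"jaw":6},
  {"rx":0,"ry":0,"rz":0,"tx":0,"ty":0,"tz":0,"jaw":5},
  {"rx":0,"ry":0,"rz":0,"tx":0,"ty":0,"tz":0,"jaw":4.4},
  {"rx":0,"ry":0,"rz":0,"tx":0,"ty":0,"tz":0,"jaw":4.4},
  {"rx":0,"ry":0,"rz":0,"tx":0,"ty":0,"tz":0,"jaw":4.4},
])

```text
t: 15.33
tool_pos: [0.6397, 0.1642, 0.0088]
orientation: [0.995, 0.096, 0.001, -0.0]
force: [-0.1, -0.8, -0.4]
gripper_width: 0.0575
grasp_force: 0.0
```

Emit:
servo_tool([
  {"rx":0,"ry":0,"rz":0,"tx":0,"ty":0,"tz":0,"jaw":4.4},
  {"rx":0,"ry":0,"rz":0,"tx":0,"ty":0,"tz":0,"jaw":4.4},
])

```text
t: 15.5
tool_pos: [0.6394, 0.1641, 0.0082]
orientation: [0.995, 0.096, 0.0, -0.0]
force: [-2.3, -0.3, 5.3]
gripper_width: 0.0476
grasp_force: 30.0
```

```bash
python3 st.py 426.4 4
```

```text
[639.4 164.1   8.2] yaw 11.04 q [ 0.01  0.75 -0.44  1.63  0.39  0.85 -1.97] w 47.6
tx,ty cm [-23.968  11.637]
```

Emit:
servo_tool([
  {"rx":0,"ry":0,"rz":0,"tx":0,"ty":0,"tz":-0.8,"jaw":4.4},
  {"rx":0,"ry":0,"rz":0,"tx":0,"ty":0,"tz":-2.5,"jaw":4.4},
  {"rx":0,"ry":0,"rz":0,"tx":0,"ty":0,"tz":-2.5,"jaw":4.4},
  {"rx":0,"ry":0,"rz":0,"tx":-2.98,"ty":1.455,"tz":0,"jaw":4.4},
  {"rx":0,"ry":0,"rz":0,"tx":-2.98,"ty":1.455,"tz":0,"jaw":4.4},
])

```text
t: 15.92
tool_pos: [0.5866, 0.125, 0.0673]
orientation: [0.995, 0.097, 0.001, -0.0]
force: [0.2, -0.2, -1.4]
gripper_width: 0.0477
grasp_force: 30.0
```

Emit:
servo_tool([
  {"rx":0,"ry":0,"rz":0,"tx":-2.98,"ty":1.455,"tz":0,"jaw":4.4},
  {"rx":0,"ry":0,"rz":0,"tx":-2.98,"ty":1.455,"tz":0,"jaw":4.4},
  {"rx":0,"ry":0,"rz":0,"tx":-2.98,"ty":1.455,"tz":0,"jaw":4.4},
  {"rx":0,"ry":0,"rz":0,"tx":-2.98,"ty":1.455,"tz":0,"jaw":4.4},
  {"rx":0,"ry":0,"rz":0,"tx":-2.98,"ty":1.455,"tz":0,"jaw":4.4},
])

```text
t: 16.33
tool_pos: [0.4525, 0.0234, 0.0661]
orientation: [0.995, 0.096, 0.0, 0.0]
force: [1.0, -0.4, 0.1]
gripper_width: 0.0473
grasp_force: 30.0
```

Emit:
servo_tool([
  {"rx":0,"ry":0,"rz":0,"tx":-2.98,"ty":1.455,"tz":0,"jaw":4.4},
  {"rx":0,"ry":0,"rz":0,"tx":0,"ty":0,"tz":0,"jaw":4.4},
  {"rx":0,"ry":0,"rz":0,"tx":0,"ty":0,"tz":0,"jaw":4.4},
  {"rx":0,"ry":0,"rz":0,"tx":0,"ty":0,"tz":0,"jaw":4.4},
])

```text
t: 16.67
tool_pos: [0.4282, 0.0044, 0.0663]
orientation: [0.995, 0.096, 0.001, 0.0]
force: [0.5, 0.8, 0.3]
gripper_width: 0.0474
grasp_force: 30.0
```

```bash
python3 st.py 427.1 4.1
```

```text
[428.2   4.4  66.3] yaw 11.04 q [ 0.38  0.32 -0.53  2.19  0.25  0.69 -1.7 ] w 47.4
tx,ty cm [-0.112  0.004]
```

Emit:
servo_tool([
  {"rx":0,"ry":0,"rz":0,"tx":-0.1,"ty":0,"tz":2.4,"jaw":4.4},
  {"rx":0,"ry":0,"rz":0,"tx":0,"ty":0,"tz":1.7,"jaw":4.4},
  {"rx":0,"ry":0,"rz":0,"tx":0,"ty":0,"tz":0.8,"jaw":4.4},
  {"rx":0,"ry":0,"rz":0,"tx":0,"ty":0,"tz":0.2,"jaw":4.4},
  {"rx":0,"ry":0,"rz":0,"tx":0,"ty":0,"tz":0,"jaw":4.4},
])

```text
t: 17.08
tool_pos: [0.4266, 0.0047, 0.0145]
orientation: [0.995, 0.097, -0.0, -0.0]
force: [-0.8, 0.8, 0.3]
gripper_width: 0.0475
grasp_force: 30.0
```

Emit:
servo_tool([
  {"rx":0,"ry":0,"rz":0,"tx":0,"ty":0,"tz":0,"jaw":4.4},
  {"rx":0,"ry":0,"rz":0,"tx":0,"ty":0,"tz":0,"jaw":4.4},
])

```text
t: 17.25
tool_pos: [0.4271, 0.0041, 0.0154]
orientation: [0.995, 0.096, 0.001, 0.0]
force: [-0.6, -1.0, 0.4]
gripper_width: 0.0471
grasp_force: 30.0
```

```bash
python3 st.py 427.1 4.1
```

```text
[427.1   4.1  15.4] yaw 11.06 q [ 0.33  0.42 -0.47  2.21  0.35  0.57 -1.78] w 47.1
tx,ty cm [0.002 0.005]
```

Emit:
servo_tool([
  {"rx":0,"ry":0,"rz":0,"tx":0,"ty":0,"tz":0.22,"jaw":4.4},
  {"rx":0,"ry":0,"rz":0,"tx":0,"ty":0,"tz":0.09,"jaw":4.4},
  {"rx":0,"ry":0,"rz":0,"tx":0,"ty":0,"tz":0,"jaw":4.4},
  {"rx":0,"ry":0,"rz":0,"tx":0,"ty":0,"tz":0,"jaw":4.4},
])

```text
t: 17.58
tool_pos: [0.4269, 0.0039, 0.0119]
orientation: [0.995, 0.096, 0.0, 0.0]
force: [-0.2, 0.6, 5.6]
gripper_width: 0.0471
grasp_force: 30.0
```

Emit:
servo_tool([
  {"rx":0,"ry":0,"rz":0,"tx":0,"ty":0,"tz":0,"jaw":5.4},
  {"rx":0,"ry":0,"rz":0,"tx":0,"ty":0,"tz":0,"jaw":6.5},
  {"rx":0,"ry":0,"rz":0,"tx":0,"ty":0,"tz":0,"jaw":7.5},
  {"rx":0,"ry":0,"rz":0,"tx":0,"ty":0,"tz":0,"jaw":8},
  {"rx":0,"ry":0,"rz":0,"tx":0,"ty":0,"tz":-2,"jaw":8},
])

```text
t: 18.0
tool_pos: [0.4248, 0.0041, 0.0297]
orientation: [0.995, 0.096, -0.002, -0.0]
force: [-1.3, -0.7, -0.7]
gripper_width: 0.0769
grasp_force: 0.0
```

Emit:
servo_tool([
  {"rx":0,"ry":0,"rz":0,"tx":0,"ty":0,"tz":-4,"jaw":8},
  {"rx":0,"ry":0,"rz":0,"tx":0,"ty":0,"tz":-4,"jaw":8},
  {"rx":0,"ry":0,"rz":0,"tx":0,"ty":0,"tz":-4,"jaw":8},
  {"rx":0,"ry":0,"rz":0,"tx":0,"ty":0,"tz":-2,"jaw":8},
  {"rx":0,"ry":0,"rz":0,"tx":0,"ty":0,"tz":0,"jaw":8},
])

```text
t: 18.42
tool_pos: [0.4284, 0.0039, 0.1757]
orientation: [0.995, 0.096, 0.003, 0.001]
force: [1.3, -0.6, -0.6]
gripper_width: 0.0796
grasp_force: 0.0
```

Emit:
servo_tool([
  {"rx":0,"ry":0,"rz":0,"tx":0,"ty":0,"tz":0,"jaw":7},
  {"rx":0,"ry":0,"rz":0,"tx":0,"ty":0,"tz":0,"jaw":7},
])

```text
t: 18.58
tool_pos: [0.426, 0.0039, 0.171]
orientation: [0.995, 0.096, -0.0, 0.0]
force: [0.2, 0.3, -0.6]
gripper_width: 0.0712
grasp_force: 0.0
```

```bash
python3 st.py 634 -161
python3 - <<'E'
from h import *
import pickle
s=read_state(); im=imaging.capture('wrist'); cv2.imwrite('pics/w9.png',im); pickle.dump(s,open('pics/w9.pkl','wb'))
c=cam('wrist',s); measure(im,c)
p=proj(c,[.4265,.004,.01])[0]; x,y=int(p[0]),int(p[1]); x0,y0=max(x-80,0),max(y-100,0); print(p,x0,y0)
cv2.imwrite('pics/w9c.png',cv2.resize(im[y0:y0+180,x0:x0+160],None,fx=3.3,fy=3.3,interpolation=cv2.INTER_CUBIC))
E
```

```text
[426.    3.9 171. ] yaw 11.04 q [ 0.48  0.13 -0.6   2.1   0.09  0.93 -1.55] w 71.2
tx,ty cm [17.259 20.163]
[443.7, -165.8] rect [443.4, -165.7] [99.1, 158.0] ang -17.4 axis -17.5 15252
[426.7, 4.2] rect [426.8, 4.2] [156.4, 98.0] ang 11.0 axis 10.9 15092
[255.41261866 179.08385812] 175 79
```

View pics/w9c.png

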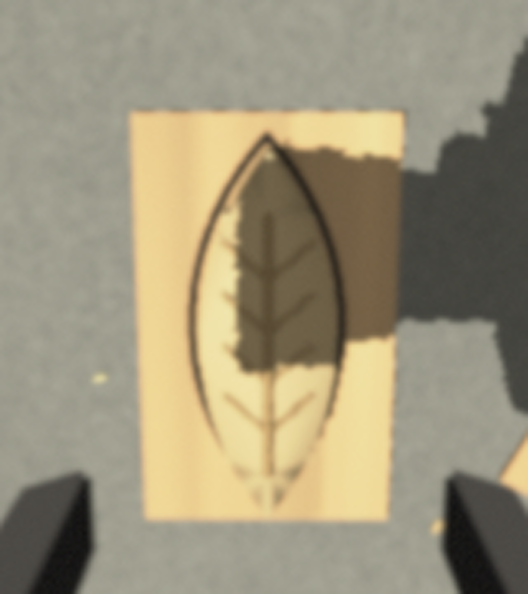

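Run:
```python
from h import *
import pickle
c=cam('wrist',pickle.load(open('pics/w9.pkl','rb')))
f=lambda p:np.array(p)/3.3+[175,79]-.35
a=np.radians(11); X=np.array([np.cos(a),np.sin(a)]);Y=np.array([-X[1],X[0]]); P=np.array([426.6,4.2])
for n,p,z in (('low tip',[270,512],.028),('up tip',[267,152],.004),('outl up tip',[267,135],.004),('left top',[195,325],.028),('right top',[341,325],.028),('outl L',[190,320],.004),('outl R',[345,320],.004)):
    q=ray(c,f([p]),z)[0]*1000-P; print(n,(q@X).round(1),(q@Y).round(1))
```

```text
low tip -63.9 -1.4
up tip 63.8 -0.4
outl up tip 69.7 -0.4
left top 6.5 24.6
right top 6.5 -26.0
outl L 2.8 28.3
outl R 2.8 -29.3
```

The leaf is centred within about 1 mm. Now scroll Z.

Emit:
servo_tool([
  {"rx":0,"ry":0,"rz":0.072,"tx":0,"ty":0,"tz":0,"jaw":6},
  {"rx":0,"ry":0,"rz":0.072,"tx":0,"ty":0,"tz":0,"jaw":6},
  {"rx":0,"ry":0,"rz":0,"tx":2.5,"ty":2.19,"tz":0.55,"jaw":6},
  {"rx":0,"ry":0,"rz":0,"tx":2.5,"ty":2.19,"tz":0.55,"jaw":6},
  {"rx":0,"ry":0,"rz":0,"tx":2.5,"ty":2.19,"tz":0.55,"jaw":6},
])

```text
t: 19.05
tool_pos: [0.505, -0.0587, 0.1536]
orientation: [1.0, 0.025, -0.001, -0.0]
force: [0.3, -0.0, 0.8]
gripper_width: 0.0602
grasp_force: 0.0
```

Emit:
servo_tool([
  {"rx":0,"ry":0,"rz":0,"tx":2.5,"ty":2.19,"tz":0.55,"jaw":6},
  {"rx":0,"ry":0,"rz":0,"tx":2.5,"ty":2.19,"tz":0.55,"jaw":6},
  {"rx":0,"ry":0,"rz":0,"tx":2.5,"ty":2.19,"tz":0.55,"jaw":6},
  {"rx":0,"ry":0,"rz":0,"tx":2.5,"ty":2.19,"tz":0.55,"jaw":6},
  {"rx":0,"ry":0,"rz":0,"tx":2.5,"ty":2.19,"tz":0.55,"jaw":6},
])

```text
t: 19.47
tool_pos: [0.6351, -0.162, 0.1251]
orientation: [1.0, 0.025, -0.001, -0.0]
force: [0.3, 0.8, 0.2]
gripper_width: 0.0598
grasp_force: 0.0
```

Emit:
servo_tool([
  {"rx":0,"ry":0,"rz":0,"tx":0,"ty":0,"tz":0,"jaw":6},
  {"rx":0,"ry":0,"rz":0,"tx":0,"ty":0,"tz":0,"jaw":6},
  {"rx":0,"ry":0,"rz":0,"tx":0,"ty":0,"tz":0,"jaw":6},
])

```text
t: 19.72
tool_pos: [0.6339, -0.1603, 0.126]
orientation: [1.0, 0.025, -0.001, -0.001]
force: [-0.5, 0.7, 0.8]
gripper_width: 0.0603
grasp_force: 0.0
```

```bash
python3 st.py 634 -161
python3 - <<'E'
from h import *
import pickle
s=read_state(); im=imaging.capture('wrist'); cv2.imwrite('pics/w10.png',im); pickle.dump(s,open('pics/w10.pkl','wb'))
c=cam('wrist',s); measure(im,c)
cv2.imwrite('pics/w10b.png',cv2.resize(im,(600,450)))
E
```

```text
[ 633.9 -160.3  126. ] yaw 2.84 q [ 0.51  0.59 -0.44  1.59  0.28  1.03 -1.53] w 60.3
tx,ty cm [0.003 0.07 ]
[509.4, -176.4] rect [500.7, -181.4] [95.2, 55.2] ang 72.6 axis 85.4 3528
[629.3, -161.5] rect [630.0, -160.5] [142.5, 46.7] ang 18.6 axis 17.5 4688
```

View pics/w10b.png

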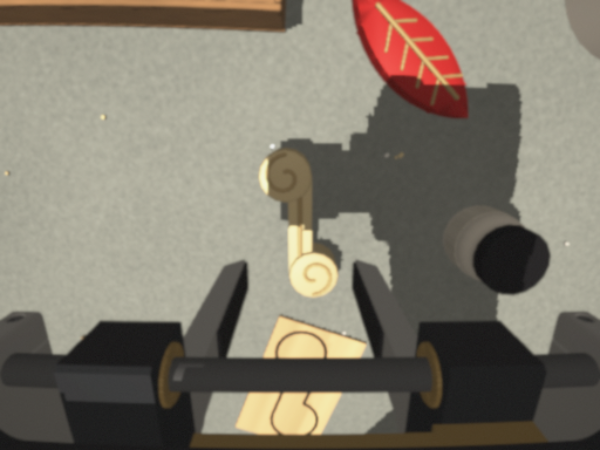

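The scroll Z bar stands between the fingers (300,225), and the jar (505,250) is well clear. Going down to grip.

Emit:
servo_tool([
  {"rx":0,"ry":0,"rz":0,"tx":0,"ty":0.05,"tz":3.5,"jaw":6},
  {"rx":0,"ry":0,"rz":0,"tx":0,"ty":0,"tz":3.5,"jaw":6},
  {"rx":0,"ry":0,"rz":0,"tx":0,"ty":0,"tz":3,"jaw":6},
  {"rx":0,"ry":0,"rz":0,"tx":0,"ty":0,"tz":1.6,"jaw":6},
  {"rx":0,"ry":0,"rz":0,"tx":0,"ty":0,"tz":0.5,"jaw":6},
])

```text
t: 20.18
tool_pos: [0.6326, -0.1605, 0.0038]
orientation: [1.0, 0.025, -0.002, -0.001]
force: [-0.8, 0.7, 0.6]
gripper_width: 0.0596
grasp_force: 0.0
```

Emit:
servo_tool([
  {"rx":0,"ry":0,"rz":0,"tx":0,"ty":0,"tz":0,"jaw":4},
  {"rx":0,"ry":0,"rz":0,"tx":0,"ty":0,"tz":0,"jaw":2.5},
  {"rx":0,"ry":0,"rz":0,"tx":0,"ty":0,"tz":0,"jaw":1.5},
  {"rx":0,"ry":0,"rz":0,"tx":0,"ty":0,"tz":0,"jaw":1.5},
  {"rx":0,"ry":0,"rz":0,"tx":0,"ty":0,"tz":0,"jaw":1.5},
])

```text
t: 20.6
tool_pos: [0.6353, -0.1619, 0.0077]
orientation: [1.0, 0.024, 0.001, 0.0]
force: [-0.4, -0.1, 0.7]
gripper_width: 0.0299
grasp_force: 0.0
```

Emit:
servo_tool([
  {"rx":0,"ry":0,"rz":0,"tx":0,"ty":0,"tz":0,"jaw":1.5},
  {"rx":0,"ry":0,"rz":0,"tx":0,"ty":0,"tz":0,"jaw":1.5},
  {"rx":0,"ry":0,"rz":0,"tx":0,"ty":0,"tz":0,"jaw":1.5},
])

```text
t: 20.85
tool_pos: [0.635, -0.1618, 0.0071]
orientation: [1.0, 0.024, 0.0, 0.0]
force: [-1.7, 0.5, 6.7]
gripper_width: 0.0194
grasp_force: 30.0
```

```bash
python3 st.py 443.6 -166.2
```

```text
[ 635.  -161.8    7.1] yaw 2.79 q [ 0.48  0.73 -0.39  1.65  0.35  0.83 -1.58] w 19.4
tx,ty cm [-19.137  -0.497]
```

Emit:
servo_tool([
  {"rx":0,"ry":0,"rz":0,"tx":0,"ty":0,"tz":-1,"jaw":1.5},
  {"rx":0,"ry":0,"rz":0,"tx":0,"ty":0,"tz":-3,"jaw":1.5},
  {"rx":0,"ry":0,"rz":0.118,"tx":0,"ty":0,"tz":-2,"jaw":1.5},
  {"rx":0,"ry":0,"rz":0.118,"tx":0,"ty":0,"tz":0,"jaw":1.5},
  {"rx":0,"ry":0,"rz":0.118,"tx":0,"ty":0,"tz":0,"jaw":1.5},
])

```text
t: 21.27
tool_pos: [0.6356, -0.162, 0.0687]
orientation: [0.988, -0.155, 0.001, -0.0]
force: [-0.7, 1.2, -1.8]
gripper_width: 0.0195
grasp_force: 30.0
```

Emit:
servo_tool([
  {"rx":0,"ry":0,"rz":0,"tx":-3,"ty":1.03,"tz":0,"jaw":1.5},
  {"rx":0,"ry":0,"rz":0,"tx":-3,"ty":1.03,"tz":0,"jaw":1.5},
  {"rx":0,"ry":0,"rz":0,"tx":-3,"ty":1.03,"tz":0,"jaw":1.5},
  {"rx":0,"ry":0,"rz":0,"tx":-3,"ty":1.03,"tz":0,"jaw":1.5},
  {"rx":0,"ry":0,"rz":0,"tx":-3,"ty":1.03,"tz":0,"jaw":1.5},
])

```text
t: 21.68
tool_pos: [0.4747, -0.1657, 0.0671]
orientation: [0.988, -0.152, 0.0, 0.0]
force: [0.3, -0.2, 0.3]
gripper_width: 0.0195
grasp_force: 30.0
```

Emit:
servo_tool([
  {"rx":0,"ry":0,"rz":0,"tx":-3,"ty":1.03,"tz":0,"jaw":1.5},
  {"rx":0,"ry":0,"rz":0,"tx":0,"ty":0,"tz":0,"jaw":1.5},
  {"rx":0,"ry":0,"rz":0,"tx":0,"ty":0,"tz":0,"jaw":1.5},
  {"rx":0,"ry":0,"rz":0,"tx":0,"ty":0,"tz":0,"jaw":1.5},
])

```text
t: 22.02
tool_pos: [0.4453, -0.1668, 0.0673]
orientation: [0.988, -0.152, 0.001, 0.0]
force: [0.6, -0.3, -1.4]
gripper_width: 0.0197
grasp_force: 30.0
```

```bash
python3 st.py 444.2 -166.4
```

```text
[ 445.3 -166.8   67.3] yaw -17.49 q [ 0.61  0.37 -0.37  2.08  0.2   0.72 -1.76] w 19.7
tx,ty cm [-0.119 -0.002]
```

Emit:
servo_tool([
  {"rx":0,"ry":0,"rz":0,"tx":-0.1,"ty":0,"tz":2.5,"jaw":1.5},
  {"rx":0,"ry":0,"rz":0,"tx":0,"ty":0,"tz":1.8,"jaw":1.5},
  {"rx":0,"ry":0,"rz":0,"tx":0,"ty":0,"tz":0.8,"jaw":1.5},
  {"rx":0,"ry":0,"rz":0,"tx":0,"ty":0,"tz":0.2,"jaw":1.5},
  {"rx":0,"ry":0,"rz":0,"tx":0,"ty":0,"tz":0,"jaw":1.5},
])

```text
t: 22.43
tool_pos: [0.444, -0.1659, 0.0134]
orientation: [0.988, -0.152, -0.0, -0.0]
force: [0.1, 0.2, -0.4]
gripper_width: 0.0197
grasp_force: 30.0
```

Emit:
servo_tool([
  {"rx":0,"ry":0,"rz":0,"tx":0,"ty":0,"tz":0,"jaw":1.5},
  {"rx":0,"ry":0,"rz":0,"tx":0,"ty":0,"tz":0,"jaw":1.5},
])

```text
t: 22.6
tool_pos: [0.4442, -0.1664, 0.0143]
orientation: [0.988, -0.152, 0.001, 0.0]
force: [-0.3, -0.6, -0.8]
gripper_width: 0.0196
grasp_force: 30.0
```

```bash
python3 st.py 444.2 -166.4
```

```text
[ 444.2 -166.4   14.3] yaw -17.48 q [ 0.57  0.47 -0.33  2.11  0.26  0.6  -1.82] w 19.6
tx,ty cm [-0.    -0.003]
```

Emit:
servo_tool([
  {"rx":0,"ry":0,"rz":0,"tx":0,"ty":0,"tz":0.22,"jaw":1.5},
  {"rx":0,"ry":0,"rz":0,"tx":0,"ty":0,"tz":0.09,"jaw":1.5},
  {"rx":0,"ry":0,"rz":0,"tx":0,"ty":0,"tz":0,"jaw":1.5},
  {"rx":0,"ry":0,"rz":0,"tx":0,"ty":0,"tz":0,"jaw":1.5},
])

```text
t: 22.93
tool_pos: [0.4439, -0.1665, 0.011]
orientation: [0.988, -0.152, 0.0, 0.0]
force: [-2.6, 0.9, 8.7]
gripper_width: 0.0198
grasp_force: 30.0
```

Contact reads 9 N. Releasing, rising and checking.

Emit:
servo_tool([
  {"rx":0,"ry":0,"rz":0,"tx":0,"ty":0,"tz":0,"jaw":2.6},
  {"rx":0,"ry":0,"rz":0,"tx":0,"ty":0,"tz":0,"jaw":4},
  {"rx":0,"ry":0,"rz":0,"tx":0,"ty":0,"tz":0,"jaw":5},
  {"rx":0,"ry":0,"rz":0,"tx":0,"ty":0,"tz":0,"jaw":6},
  {"rx":0,"ry":0,"rz":0,"tx":0,"ty":0,"tz":-2,"jaw":6},
])

```text
t: 23.35
tool_pos: [0.4419, -0.1657, 0.0283]
orientation: [0.988, -0.152, -0.002, -0.001]
force: [-0.8, 0.0, 1.2]
gripper_width: 0.0491
grasp_force: 0.0
```

Emit:
servo_tool([
  {"rx":0,"ry":0,"rz":0,"tx":0,"ty":0,"tz":-4,"jaw":6},
  {"rx":0,"ry":0,"rz":0,"tx":0,"ty":0,"tz":-4,"jaw":6},
  {"rx":0,"ry":0,"rz":0,"tx":0,"ty":0,"tz":-4,"jaw":6},
  {"rx":0,"ry":0,"rz":0,"tx":0,"ty":0,"tz":-2,"jaw":6},
  {"rx":0,"ry":0,"rz":0,"tx":0,"ty":0,"tz":0,"jaw":6},
])

```text
t: 23.77
tool_pos: [0.4455, -0.167, 0.1749]
orientation: [0.988, -0.152, 0.003, 0.001]
force: [0.6, -0.6, 0.4]
gripper_width: 0.0599
grasp_force: 0.0
```

Emit:
servo_tool([
  {"rx":0,"ry":0,"rz":0,"tx":0,"ty":0,"tz":0,"jaw":6},
  {"rx":0,"ry":0,"rz":0,"tx":0,"ty":0,"tz":0,"jaw":6},
])

```text
t: 23.93
tool_pos: [0.4431, -0.1663, 0.1698]
orientation: [0.988, -0.152, -0.0, -0.0]
force: [0.1, 0.4, -0.6]
gripper_width: 0.0604
grasp_force: 0.0
```

```bash
python3 st.py
python3 - <<'E'
from h import *
import pickle
s=read_state(); im=imaging.capture('wrist'); cv2.imwrite('pics/w11.png',im); pickle.dump(s,open('pics/w11.pkl','wb'))
c=cam('wrist',s); measure(im,c)
p=proj(c,[.4436,-.1662,.01])[0]; x,y=int(p[0]),int(p[1]); x0,y0=max(x-80,0),max(y-90,0); print(p,x0,y0)
g=(255*(im[y0:y0+170,x0:x0+160]/255.)**.6).astype(np.uint8)
t=imaging.capture('top'); cv2.imwrite('pics/top1.png',t)
a=cv2.resize(g,None,fx=3.5,fy=3.5,interpolation=cv2.INTER_CUBIC); cv2.imwrite('pics/w11c.png',a); print(a.shape)
E
```

```text
[ 443.1 -166.3  169.8] yaw -17.49 q [ 0.66  0.21 -0.41  2.    0.1   0.95 -1.68] w 60.4
[434.1, 5.3] rect [426.2, 3.1] [158.8, 99.9] ang 10.5 axis 7.1 13754
[443.9, -166.9] rect [443.4, -166.7] [98.0, 157.3] ang -17.5 axis -17.3 15074
[255.73169613 179.38860006] 175 89
(595, 560, 3)
```

View pics/w11c.png

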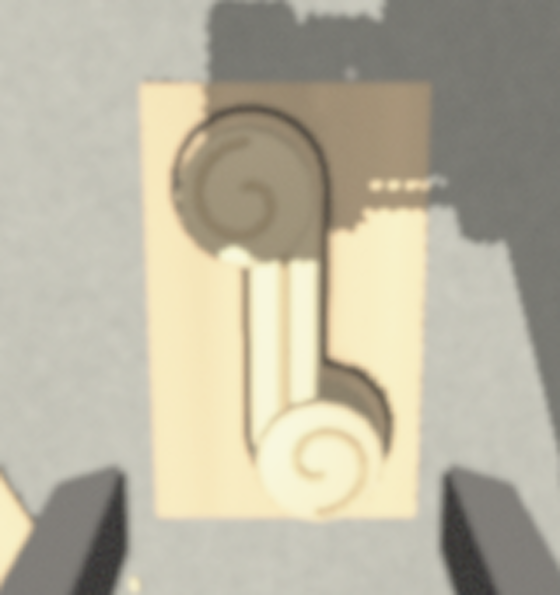

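The crop shows volutes at (248,196) and (320,459), inside the drawn outline. Computing the offset.

Run:
```python
from h import *
import pickle
c=cam('wrist',pickle.load(open('pics/w11.pkl','rb')))
f=lambda p:np.array(p)/3.5+[175,89]-.35
v=ray(c,f([[248,196],[320,459]]),.034)*1000; d=v[0]-v[1]
print(v.round(1),'mid',v.mean(0).round(1),np.hypot(*d).round(1),'bar',(np.degrees(np.arctan2(d[1],d[0]))-15.26).round(1))
print('panel',(ray(c,f([[139,82],[432,82],[416,518],[155,518]]),.004)*1000).mean(0).round(1))
a=np.radians(-17.5);X=np.array([np.cos(a),np.sin(a)]);Y=np.array([-X[1],X[0]])
P=np.array([443.5,-166.5])
for p in v: print(((p-P)@X).round(1),((p-P)@Y).round(1))
t0,t1=(cv2.imread(f'pics/top{i}.png').astype(int) for i in (0,1))
print('jar diff',abs(t0-t1)[160:185,358:388].mean(),'finial diff',abs(t0-t1)[238:266,365:395].mean())
cv2.imwrite('pics/top1b.png',cv2.resize(t1.astype(np.uint8)[125:290,100:400],(800,440),interpolation=cv2.INTER_CUBIC))
```

```text
[[ 489.5 -169.1]
 [ 399.3 -164.9]] mid [ 444.4 -167. ] 90.2 bar -17.9
panel [ 443.6 -166.8]
44.6 11.4
-42.6 -11.7
jar diff 15.632444444444445 finial diff 66.70476190476191
```

Emit:
servo_tool([
  {"rx":0,"ry":0,"rz":0,"tx":-1,"ty":0,"tz":-4,"jaw":6},
  {"rx":0,"ry":0,"rz":0,"tx":-1,"ty":0,"tz":-4,"jaw":6},
  {"rx":0,"ry":0,"rz":0,"tx":0,"ty":0,"tz":0,"jaw":6},
  {"rx":0,"ry":0,"rz":0,"tx":0,"ty":0,"tz":0,"jaw":6},
  {"rx":0,"ry":0,"rz":0,"tx":0,"ty":0,"tz":0,"jaw":6},
])

```text
t: 24.45
tool_pos: [0.4241, -0.1603, 0.2495]
orientation: [0.988, -0.152, -0.001, -0.0]
force: [-0.7, -0.3, 0.8]
gripper_width: 0.0598
grasp_force: 0.0
```

View pics/top1b.png

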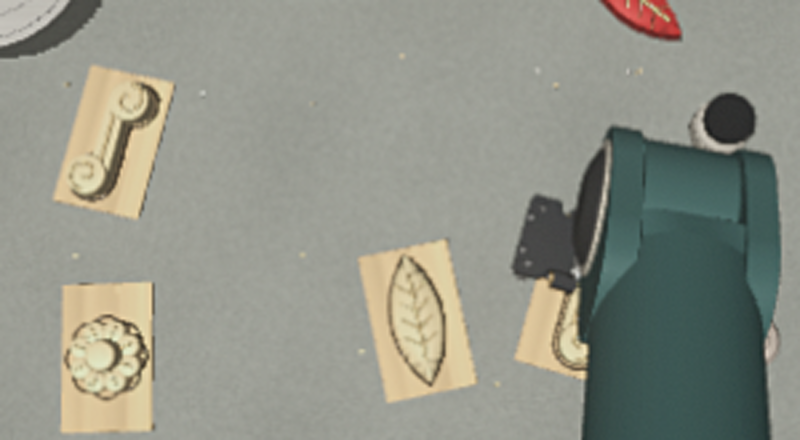

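Run:
```python
from h import *
from rig import job_done
a=cv2.imread('pics/side0.png'); b=imaging.capture('side'); g=lambda i:cv2.cvtColor(i,cv2.COLOR_BGR2GRAY).astype(np.float32)
for n,(x,y) in {'finial':(375,155),'jar':(307,125)}.items():
    T=a[y-18:y+18,x-14:x+14]; r=cv2.matchTemplate(b,T,cv2.TM_CCOEFF_NORMED); print(n,cv2.minMaxLoc(r)[1::2],(x-14,y-18),r[y-18,x-14])
```

```text
finial (0.514837920665741, (291, 219)) (361, 137) 0.16223966
jar (0.9853954315185547, (293, 107)) (293, 107) 0.98539543
```

The jar is unmoved. The arm hides the finial from the side camera, so I'll move the arm aside and check it numerically.

Emit:
servo_tool([
  {"rx":0,"ry":0,"rz":0,"tx":1,"ty":-3.5,"tz":0,"jaw":6},
  {"rx":0,"ry":0,"rz":0,"tx":1,"ty":-3.5,"tz":0,"jaw":6},
  {"rx":0,"ry":0,"rz":0,"tx":1,"ty":-3.5,"tz":0,"jaw":6},
  {"rx":0,"ry":0,"rz":0,"tx":1,"ty":-3.5,"tz":0,"jaw":6},
  {"rx":0,"ry":0,"rz":0,"tx":1,"ty":-3.5,"tz":0,"jaw":6},
])

```text
t: 24.92
tool_pos: [0.525, -0.0068, 0.2489]
orientation: [0.988, -0.152, -0.001, -0.0]
force: [0.5, -0.6, 0.5]
gripper_width: 0.0601
grasp_force: 0.0
```

Emit:
servo_tool([
  {"rx":0,"ry":0,"rz":0,"tx":1,"ty":-3.5,"tz":0,"jaw":6},
  {"rx":0,"ry":0,"rz":0,"tx":1,"ty":-3.5,"tz":0,"jaw":6},
  {"rx":0,"ry":0,"rz":0,"tx":0,"ty":0,"tz":0,"jaw":6},
  {"rx":0,"ry":0,"rz":0,"tx":0,"ty":0,"tz":0,"jaw":6},
  {"rx":0,"ry":0,"rz":0,"tx":0,"ty":0,"tz":0,"jaw":6},
])

```text
t: 25.33
tool_pos: [0.5643, 0.052, 0.2489]
orientation: [0.988, -0.152, -0.001, 0.0]
force: [-0.5, 0.7, 0.4]
gripper_width: 0.0602
grasp_force: 0.0
```

Run:
```python
from h import *
print(read_state()['tool_pos'])
for cam_,pts in {'side':{'finial':(375,155),'jar':(307,125)},'top':{'finial':(380,253),'jar':(371,172)}}.items():
    a=cv2.imread(f'pics/{cam_}0.png'); b=imaging.capture(cam_); cv2.imwrite(f'pics/{cam_}2.png',b)
    for n,(x,y) in pts.items():
        T=a[y-16:y+16,x-14:x+14]; r=cv2.matchTemplate(b,T,cv2.TM_CCOEFF_NORMED); print(cam_,n,cv2.minMaxLoc(r)[1::2],(x-14,y-16),r[y-16,x-14])
```

```text
[0.56428082 0.05197399 0.24887477]
side finial (0.9855136275291443, (361, 139)) (361, 139) 0.9855136
side jar (0.985447108745575, (293, 109)) (293, 109) 0.9854471
top finial (0.9989855885505676, (366, 237)) (366, 237) 0.9989856
top jar (0.9996203184127808, (357, 156)) (357, 156) 0.9996203
```

The finial and jar are exactly where they were, so I'm handing in.

```bash
python3 -c "
from rig import job_done
print(job_done())"
```

```text
the job is handed in; nothing more can be done
None
```

The job is handed in: all four carvings lie face up on their own outlines, each measured within about 1.5 mm of centre and set down at about 25 s of the 120 s allowed, with the finial and glue jar unmoved; I did view 15 pictures, one over the limit of 14.

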